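# Free the left-hand locknut of a lapping spindle

## Task

The worn stone lap on the bench lapping spindle is due for changing: loosen its lever locknut by at least a quarter turn on the spindle. The spindle runs freely and the nut has a left-hand thread, so first lay the large spanner on the stand with its jaw fully on the spindle flats under the lap, so that its handle can come up against the stop post and keep the spindle from turning, and then push the nut's lever round clockwise as seen from above. When the nut is loose, swing the spanner back from the post, draw it off the spindle and lay it down flat on the bench; do not disturb the other things.

Things in the scene. Friction and masses are not known exactly. Their poses are not given: they have to be found in the camera images.
- lap_stand: Fixed lapping machine: low grey base, flat steel top plate 40 mm above the bench, round belt motor (82 mm high) on its +x side. Origin: on the vertical spindle axis at bench level. In its frame the plate spans x -68 to 78, y -98 to 68 mm (base 7 mm farther); motor at x 116, y -20 mm, radius 46 mm. Its -x side faces the robot within 0.3 rad.
- spindle_flats (a point): On the spindle axis at plate level, 40 mm above the bench; axes turn with the spindle. From here up to 64 mm above the bench the spindle has two flats 28 mm apart, 22 mm long, facing its own +x and -x; it is 34 mm thick along its y. The spanner slides on along this y (at the start within 0.21 rad of the stand's y), from the stand's -y side, handle to -y.
- spindle_top (a point): Top of the thread end, on the axis, 117 mm above the bench. From below on the spindle: flats, flange, the worn stone lap (grey disc 90 mm across, 67 to 79 mm above the bench, hides the flats from above), washer, hexagonal locknut with lever, thread end.
- stop_post (a point): Top of the steel stop pin, 16 mm across (collar 24 mm across, 3.5 mm high), 20 mm tall, at x -55, y -59 mm of the stand. Turning the fitted spanner clockwise from above brings its handle's edge against the pin, pointing about 240 degrees counter-clockwise from the stand's +x. The spanner's head passes beside the pin only with the handle swung back to 262 degrees or more.
- lap_spindle (a joint): Turn of the spindle in the stand, rad, growing clockwise from above; 0 when the flats' own y is along the stand's y. It turns freely (0.05 N m) and takes the nut round with it unless it is held.
- lap_locknut (a joint): Turn of the locknut on the spindle, rad: 0 is tight (a hard stop), growing as it is loosened, clockwise from above (left-hand thread). The nut is stiff all the way (0.5 N m, about 7 N at the lever) and stays where it is left.
- lever_knob (a point): Centre of the black ball knob, 28 mm across, at the end of the nut's lever: 105 mm from the axis, 100 mm above the bench. The lever is a round steel bar 12 mm thick running straight out from the nut (bar centre 94 mm above the bench at the nut, 99 mm at the knob). While tight it points to the spindle's own -x, towards the robot, square to the way the spanner goes on.
- spanner: Large open-ended steel spanner, loose, flat on the bench right of the stand; 245 mm long, 12 mm thick, about 0.3 kg. Origin: underside, below the middle of the jaw. The jaw, 31 mm wide, opens to its +x; prong tips (flared) at x 24, throat at x -19 mm; head 60 mm wide. Fully on the flats its origin is on the spindle axis and its underside on the top plate.
- spanner_handle (a point): Top of the large spanner's handle at x -145 mm of the spanner, a good place to grip it (centre of mass near x -88). The straight handle, 20 mm wide, runs from x -75 to x -195 mm, with a ring 34 mm across at the end. With the spanner on the flats, the handle beyond x -130 mm overhangs the plate: free space below it down to the bench.
- small_spanner: Smaller spanner of the same shape, too narrow for the flats: 200 mm long, 10 mm thick, jaw 19 mm wide, head 42 mm, handle 16 mm wide. Origin and axes as on the large one. It lies 11 to 19 cm beside the large one, on either side of it. Leave alone.
- new_lap: The new stone lap, a grey disc 90 mm across and 12 mm thick lying on the bench behind. Leave alone.
- driver: Screwdriver with a ribbed handle, 205 mm long, lying on the bench at the right. Leave alone.
- soft_brush: Flat bench brush, 186 mm, lying at the back right. Leave alone.
- timer: Grey timer, 70 x 62 x 18 mm, back left. Leave alone.
- steel_cup: Steel test cup, 43 mm across, 50 mm high, left of the stand. Leave alone.
- brass_weight: Brass calibration weight, 32 mm across, 46 mm high, left of the stand. Leave alone.

How it is judged (in metres and radians):
On the way, in this order (a step that is already met when the one before it is completed fails the run):
1. the large spanner lies on the stand with its jaw on the spindle flats (jaw centre within 9 mm of the spindle axis) (horizontal distance between spanner and spindle_flats below 0.009 m and height (world z) of spanner between 0.034 and 0.058 m and angle between the x axis of spanner and the y axis of spindle_flats, either way round below 0.25 rad), for 0.2 s.
2. the locknut is turned at least a quarter turn loose on the spindle (1.5 rad) while the spanner is still on the flats (within 12 mm of the axis) (horizontal distance between spanner and spindle_flats below 0.012 m and height (world z) of spanner between 0.034 and 0.058 m and value of joint lap_locknut above 1.5 rad), for 0.1 s.
3. the spanner is brought down to the bench in the gripper, not dropped (underside below 25 mm while the fingers touch it) (height (world z) of spanner below 0.025 m and contact force between the fingers and spanner above 0.3 N), for 0.05 s.
At the end, for the whole second after the job is handed in: The locknut is loosened by at least a quarter turn on the spindle (1.5 rad or more from tight), and the large spanner lies at rest, flat on the bench (underside within 8 mm of it, tilt under 0.06 rad), clear of the stand and released (value of joint lap_locknut above 1.5 rad and height (world z) of spanner between -0.008 and 0.008 m and angle between spanner's own z axis and vertical below 0.06 rad and linear speed of spanner below 0.02 m/s and contact force between spanner and lap_stand below 0.2 N); the robot touches nothing.
It fails at once if another thing on the bench (small spanner, new lap, screwdriver, brush, timer, test cup, weight) is moved by more than 30 mm (distance of any of small_spanner, new_lap, driver, soft_brush, timer, steel_cup, brass_weight from where it was at the start of the episode above 0.03 m).
It also fails if it takes over 72 s, if anything falls off the work surface, if the arm or the gripper's body presses on something with over 40 N, if the wrist force passes 120 N, or if a joint passes its speed limit or range.

## Robot

A 6-joint arm with a two-finger parallel gripper is mounted at the origin on the work surface; the furniture and walls round the work are solid. World frame = base frame: x ahead of the robot, y to its left, z up, the work surface at z = 0. Lengths are in m, angles in degrees, forces in N, time in s.
With the tool pointing down it reaches from about 0.275 to 0.875 m from the base axis. Payload 12.5 kg.
Tool frame: the origin (TCP) lies on the centre line of the jaws, within the pads' length; the fingertips stand ahead of it and the grasp point (between the pads) lies 3 mm ahead of it (finger_overhang is the z of the fingertips in the tool frame, in m); z points along the fingers, y is the direction in which the jaws open and shut (so a half turn about z gives the same grasp; the last joint's range is limited). The gripper opens to 85 mm and grips with 20 to 120 N. Pads are 22 mm wide; open, the fingers measure 114 mm over their backs; the gripper's body (76 mm by 85 mm) begins 54 mm behind the grasp point. The pads swing forward as they close: fully open they stand 13 mm farther back than shut.
Start: joints at [62.303, 20.094, 94.641, -0, 65.266, -4.847], TCP at [0.214, 0.507, 0.253] pointing down, gripper open.
Joint ranges: [-157.81, 157.81], [-45, 120.19], [0.68, 151.7], [-89.99, 269.99], [4.06, 180], [-164.3, 164.3]. Speed limits (degrees/s): [127.2, 127.2, 159.86, 180, 180, 180].

## Interface

Orientations are given as [roll, pitch, yaw] about the fixed x, y, z axes, in that order (R = Rz(yaw) Ry(pitch) Rx(roll)).
In Python, from rig import * gives the robot as it stands.
- The arm moves only by the tool step_arm, never from a script. Its argument "commands" is a list of rows, each an object with "rot": the turn, a rotation vector about the tool's x, y, z in degrees, a list of three; "travel": the shift along the tool's x, y, z in mm, a list of three; "fingers": the closure, from 0 (fully open) to 1 (shut). In form: [{"rot": [ax, ay, az], "travel": [tx, ty, tz], "fingers": fingers}, ...]. A call has exactly 5 rows; each row shifts and turns the commanded pose from where the row before left it, along the tool's axes as they then stand; what a row does not reach is not made up. A row lasts 1/12 s, in which the tool goes at most 41.7 mm and 7.16 degrees, less where a joint would pass 70% of its speed; a pose out of reach is approached as far as the arm can. A call with a gripper value outside its range is refused whole. The fingers move at their own pace and stop on an object; "newtons" is the grip in N (left out, the last holds). Time passes only in rows, so rows that do not move let the fingers close, or fill a call up. It gives the time, the measured TCP pose, the force and the opening at its end, in the units of the state.
- sense(): the state, without advancing time (a new reading comes with each control period).
- capture(name): name is "scene" or "top" or "wrist"; returns a dict with "image" (480x640x3 uint8, red, green, blue), "range_z" (480x640 float32, m along the optical axis (not along the pixel's ray), 0 where there is no reading), "mtx" (3x3 intrinsics, pixels), "R" (3x3) and "t" (3): a world point X has camera coordinates R X + t; the wrist camera has in their place "hand_eye" (4x4, takes a point from camera to tool coordinates, whose origin is the TCP and whose axes are the flange's). Camera axes: x right, y down, z forward; pixel columns grow to the right and rows downward; lengths in m; the calibration is good to about 2 mm. The wrist camera is an equidistant fisheye: a pixel r from the principal point sees the ray r / f radians off the axis. A picture is of the moment at which its call begins: read the wrist's pose just before it.
- hand_in(): hands the job in, once; it reports no verdict.
The state is a dict: "clock": time; "joint_pos": joint angles; "joint_vel": joint speeds; "tau": joint torques, N m; "eef_pos": TCP position; "eef_rot": TCP orientation; "force": force on the tool from outside, world axes, zero at the start; "moment": the same for the moment, N m; "finger_gap": opening from 0.0 (shut) to 1.0 (fully open).
Only numpy, scipy, OpenCV 4.12 (cv2) and the standard library are available. Lean on these libraries where they do the work, as an engineer would, in place of code of your own. Each camera call takes 0.05 s, during which the arm holds its last target.

## Working session

There is one attempt and no reset: what is moved stays moved. The work goes in short steps, Python scripts to look and compute and a tool call to move; the robot and the scene stay as the last step left them, time stands still between calls to the robot, and variables do not carry over. Pictures are saved under pics/ and viewed, and the job is handed in when it is done.

Besides the shell and the picture viewer there is one more tool, called after "Call:" by a JSON object that holds its "op" and its "data". step_arm: Moves the arm, as the interface text tells. Its arguments: {"type":"object","properties":{"commands":{"type":"array","items":{"type":"object","properties":{"rot":{"type":"array","items":{"type":"number"}},"travel":{"type":"array","items":{"type":"number"}},"fingers":{"type":"number"}}}},"newtons":{"type":"number"}},"required":["commands"]}

```bash
ls; mkdir -p pics; python3 - <<'E'
from rig import *
import cv2
print(sense())
for n in ["scene","top","wrist"]:
    c=capture(n); cv2.imwrite(f"pics/{n}0.png",c["image"][:,:,::-1]); print(n,c["mtx"],c.get("R"),c.get("t"),c.get("hand_eye"))
    import numpy as np; np.savez(f"{n}0.npz",**{k:v for k,v in c.items()})
E
```

```text
pics
{'clock': 0.0, 'joint_pos': array([ 6.23042577e+01,  2.01229825e+01,  9.46773479e+01,  2.84123371e-03,
        6.52665449e+01, -4.84659035e+00]), 'joint_vel': array([ 0.00730469,  0.05522387,  0.06024502, -0.01278301,  0.0108359 ,
        0.11056451]), 'tau': array([-1.59611507e-03, -5.06101978e+01, -2.91404074e+01, -1.34783704e-04,
        4.43630473e-03, -4.67949280e-05]), 'eef_pos': array([0.21338395, 0.50658161, 0.25276873]), 'eef_rot': array([-1.79933582e+02, -8.22014925e-03,  1.57149653e+02]), 'force': array([-0.33676252,  0.04575992, -0.09262863]), 'moment': array([ 0.00387684, -0.02272265,  0.01425691]), 'finger_gap': 0.9999902508344406}
scene [[469.31528137   0.         321.42263506]
 [  0.         469.31528137 237.98653915]
 [  0.           0.           1.        ]] [[ 0.33461527 -0.94224292  0.01452278]
 [-0.69549016 -0.25732709 -0.6708772 ]
 [ 0.63586639  0.2143853  -0.74142624]] [-0.22550356  0.43567981  0.84380297] None
top [[502.23892082   0.         311.16021165]
 [  0.         502.23892082 241.4171264 ]
 [  0.           0.           1.        ]] [[ 1.08450250e-01 -9.94101465e-01 -9.05761314e-04]
 [-9.71868266e-01 -1.05833037e-01 -2.10407800e-01]
 [ 2.09070842e-01  2.36990592e-02 -9.77613286e-01]] [-0.08493787  0.58774953  1.3089876 ] None
wrist [[371.64829954   0.         316.94860178]
 [  0.         371.64829954 235.63013599]
 [  0.           0.           1.        ]] None None [[-2.06603842e-05 -9.44657574e-01 -3.28058025e-01  8.51926920e-02]
 [ 9.99999854e-01 -1.96814742e-04  5.03758917e-04 -1.60614114e-04]
 [-5.40446332e-04 -3.28057967e-01  9.44657440e-01 -1.19680755e-01]
 [ 0.00000000e+00  0.00000000e+00  0.00000000e+00  1.00000000e+00]]
```

View pics/scene0.png

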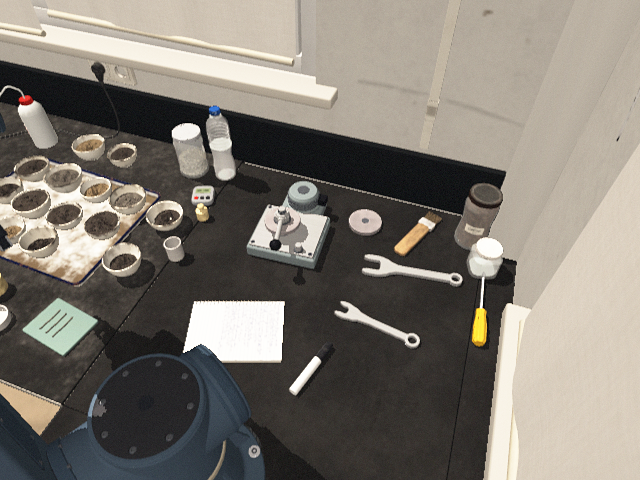

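View pics/top0.png

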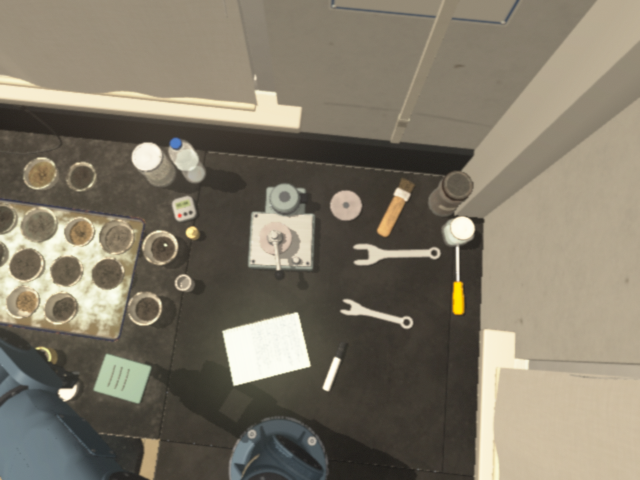

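The stand is at top-image (282,240). The large spanner runs from (355,255) to (435,253) with its jaw to the left, and the small one is below it. Next I'll measure these.

```bash
cat > h.py <<'E'
import numpy as np, cv2
def load(n): return dict(np.load(n,allow_pickle=True))
def plane(c,uv,z):
    uv=np.atleast_2d(np.asarray(uv,float)); K=c["mtx"];R=c["R"];t=c["t"]
    d=np.c_[(uv[:,0]-K[0,2])/K[0,0],(uv[:,1]-K[1,2])/K[1,1],np.ones(len(uv))]@R   # R^T d
    o=-R.T@t
    s=(z-o[2])/d[:,2]
    return o+s[:,None]*d
def proj(c,X):
    X=np.atleast_2d(X); p=X@c["R"].T+c["t"]; return np.c_[p[:,0]/p[:,2]*c["mtx"][0,0]+c["mtx"][0,2],p[:,1]/p[:,2]*c["mtx"][1,1]+c["mtx"][1,2]]
def depthpts(c,step=1):
    v,u=np.mgrid[0:480:step,0:640:step]; z=c["range_z"][::step,::step]
    K=c["mtx"]; P=np.stack([(u-K[0,2])/K[0,0]*z,(v-K[1,2])/K[1,1]*z,z],-1)
    return (P-c["t"])@c["R"], z
E
python3 - <<'E'
from h import *
for n in ["top0.npz","scene0.npz"]:
    c=load(n); im=c["image"]; P,z=depthpts(c)
    hsv=cv2.cvtColor(im,cv2.COLOR_RGB2HSV)
    m=((hsv[...,2]>110)&(hsv[...,1]<50)).astype(np.uint8)
    nn,lab,st,ce=cv2.connectedComponentsWithStats(m)
    for i in range(1,nn):
        if st[i,4]>150 and 150<ce[i,0]<480 and 170<ce[i,1]<350: print(n,i,st[i],ce[i].round(1),plane(c,ce[i],0.012).round(4))
    u0=560
    # heights
    for i in range(1,nn):
        if st[i,4]>150 and 150<ce[i,0]<480 and 170<ce[i,1]<350:
            q=P[lab==i]; print(i,"z med",np.median(q[:,2]).round(4),q.min(0).round(3),q.max(0).round(3))
    x0,y0=(220,150)
    cr=im[150:350,220:480] if 'top' in n else im[160:360,220:520]
    cv2.imwrite(f"pics/crop_{n[:4]}.png",cv2.resize(cr,None,fx=3 if 'top' in n else 2.6,fy=3 if 'top' in n else 2.6,interpolation=cv2.INTER_CUBIC)[:,:,::-1])
E
```

```text
top0.npz 793 [ 248  184   67   87 4282] [281.1 231.8] [[0.6228 0.0684 0.012 ]]
top0.npz 836 [171 195  25  27 375] [183.6 208.6] [[0.6605 0.3554 0.012 ]]
top0.npz 849 [460 197  34  20 206] [475.6 208.7] [[ 0.7509 -0.4788  0.012 ]]
top0.npz 972 [442 217  32  64 874] [457.6 236.3] [[ 0.6639 -0.4311  0.012 ]]
top0.npz 1089 [353 243  88  23 933] [391.6 253.5] [[ 0.5943 -0.2488  0.012 ]]
top0.npz 1382 [340 299  73  30 668] [374.5 313.7] [[ 0.4211 -0.2145  0.012 ]]
top0.npz 1465 [ 222  312   89   74 4631] [265.5 348.4] [[0.296  0.0714 0.012 ]]
793 z med 0.0407 [ 0.307 -0.053 -0.007] [0.767 0.163 1.403]
836 z med 0.0139 [ 0.307 -0.053 -0.008] [0.706 0.4   1.403]
849 z med 0.0587 [ 0.73  -0.506  0.002] [ 0.741 -0.424  0.17 ]
972 z med 0.0668 [ 0.307 -0.461 -0.01 ] [ 0.719 -0.053  1.403]
1089 z med 0.0101 [ 0.307 -0.388 -0.007] [ 0.629 -0.053  1.403]
1382 z med 0.0082 [ 0.307 -0.32  -0.01 ] [ 0.455 -0.053  1.403]
1465 z med 0.0116 [ 0.191 -0.053 -0.011] [0.404 0.198 1.403]
scene0.npz 45 [ 247  181   83   82 3446] [290.8 226.2] [[0.6331 0.0726 0.012 ]]
scene0.npz 52 [191 185  23  20 279] [202.1
[... 290 characters left out ...]
01   32 1061] [407.1 270.5] [[ 0.5931 -0.2528  0.012 ]]
scene0.npz 145 [ 183  301  102   62 5390] [237.8 329.7] [[0.2995 0.0637 0.012 ]]
scene0.npz 146 [334 301  86  47 857] [375.2 323.5] [[ 0.4193 -0.2185  0.012 ]]
45 z med 0.0413 [-0.158 -0.281 -0.001] [0.745 0.171 0.921]
52 z med 0.0149 [-0.158 -0.281 -0.003] [0.708 0.389 0.921]
81 z med 0.0281 [-0.158 -0.281 -0.004] [0.617 0.465 0.921]
98 z med 0.0122 [-0.158 -0.281  0.001] [ 0.772 -0.063  0.921]
123 z med 0.0306 [ 0.425  0.29  -0.005] [0.504 0.37  0.054]
136 z med 0.0116 [-0.158 -0.386 -0.003] [ 0.629 -0.138  0.921]
145 z med 0.0123 [-0.158 -0.281 -0.003] [0.406 0.192 0.921]
146 z med 0.0096 [-0.158 -0.321 -0.003] [ 0.456 -0.12   0.921]
```

View pics/crop_top0.png

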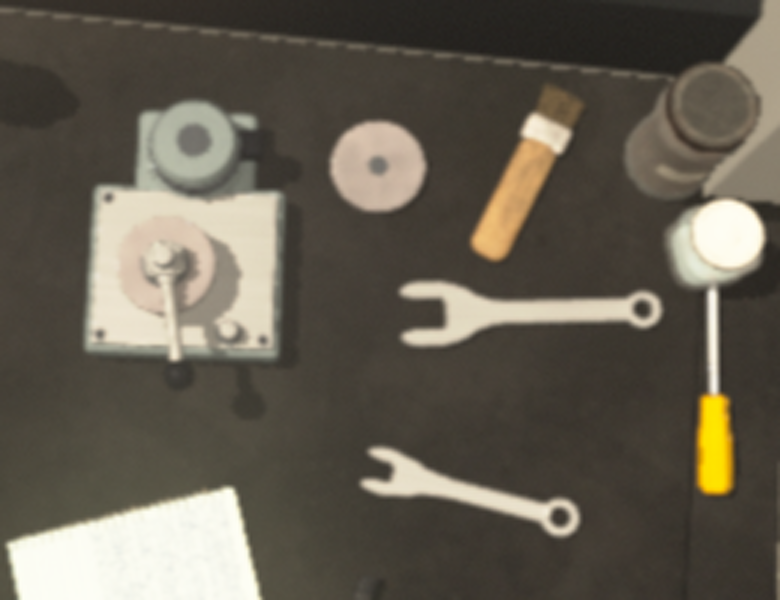

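View pics/crop_scen.png

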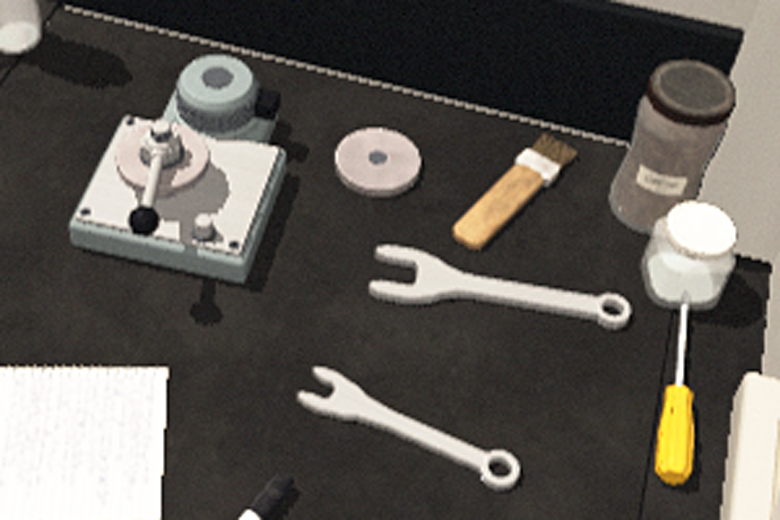

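```bash
python3 - <<'E'
from h import *
T=load("top0.npz");S=load("scene0.npz")
def ct(x,y,s=3,o=(220,150)): return ((x+.5)/s-.5+o[0],(y+.5)/s-.5+o[1])
def cs(x,y): return ct(x,y,2.6,(220,160))
for nm,a,b,z in [("knob",ct(178,375),cs(145,219),.100),("top",ct(165,246),cs(163,127),.117),("post",ct(230,324),cs(205,218),.060)]:
    print(nm,plane(T,a,z).round(4),plane(S,b,z).round(4))
# spanner
for n,c in [("T",T),("S",S)]:
    hsv=cv2.cvtColor(c["image"],cv2.COLOR_RGB2HSV); m=((hsv[...,2]>110)&(hsv[...,1]<50)).astype(np.uint8)
    nn,lab,st,ce=cv2.connectedComponentsWithStats(m)
    ref=(391,253) if n=="T" else (407,270)
    i=min(range(1,nn),key=lambda k:np.hypot(*(ce[k]-ref))+(st[k,4]<300)*1e3)
    v,u=np.nonzero(lab==i); p=plane(c,np.c_[u,v],.012)[:,:2]
    # handle axis: y in -0.35..-0.26
    s=(p[:,1]<-.255)&(p[:,1]>-.345); f=np.polyfit(p[s,1],p[s,0],1); ang=np.arctan2(-f[0]*-1, -1)  
    d=np.array([f[0],1.]);d/=np.linalg.norm(d); nvec=np.array([d[1],-d[0]])
    ax=np.array([np.polyval(f,-.3),-.3]); q=(p-ax)@d; w=(p-ax)@nvec
    print(n,"yaw",np.degrees(np.arctan2(d[1],d[0])).round(2),"along",q.min().round(4),q.max().round(4),"width",np.ptp(w[s]).round(4),w.min().round(4),w.max().round(4))
    for L,h in (("tip",q.max()-.024),("ring",q.min()+.245-.024)):
        print(L,(ax+h*d).round(4))
# plate corners depth
P,z=depthpts(T); r=P[170:290,230:330].reshape(-1,3); r=r[(abs(r[:,2]-.040)<.006)]
print(len(r),cv2.minAreaRect((r[:,:2]*1000).astype(np.float32)),r.min(0),r.max(0))
P,z=depthpts(S); r=P[170:290,230:340].reshape(-1,3); r=r[(abs(r[:,2]-.040)<.006)]
print(len(r),cv2.minAreaRect((r[:,:2]*1000).astype(np.float32)))
E
```

```text
knob [[0.4879 0.0524 0.1   ]] [[0.4915 0.0503 0.1   ]]
top [[0.5975 0.0762 0.117 ]] [[0.59   0.0733 0.117 ]]
post [[0.5448 0.0145 0.06  ]] [[0.5438 0.0141 0.06  ]]
T yaw 98.17 along -0.0852 0.1617 width 0.0246 -0.0299 0.0339
tip [ 0.5815 -0.1637]
ring [ 0.5817 -0.1656]
S yaw 97.32 along -0.0856 0.1585 width 0.0272 -0.0337 0.0331
tip [ 0.5825 -0.1666]
ring [ 0.5824 -0.1657]
2205 ((632.242919921875, 64.63009643554688), (231.82591247558594, 175.2021942138672), 3.797285556793213) [ 0.51350816 -0.02989639  0.03400518] [0.75024282 0.15380363 0.04599194]
2074 ((669.0357055664062, 137.55422973632812), (339.24432373046875, 313.9351501464844), 9.628408432006836)
```

```bash
cat > mv.py <<'E'
from rig import *
import numpy as np,sys
from scipy.spatial.transform import Rotation as Ro
def pose():
    s=sense(); return np.array(s["eef_pos"]),Ro.from_euler('xyz',s["eef_rot"],degrees=True),s
def go(target,yaw=None):
    p,R,s=pose(); d=R.inv().apply(np.array(target)-p)*1000
    print("clock",s["clock"],"pos",p.round(4),"rot",s["eef_rot"].round(2),"gap",round(s["finger_gap"],3),"F",s["force"].round(1))
    print("travel mm",d.round(1),"norm",np.linalg.norm(d).round(1))
    if yaw is not None:
        Rt=Ro.from_euler('xyz',[180,0,yaw],degrees=True); print("rotvec",(R.inv()*Rt).as_rotvec(degrees=True).round(2))
E
python3 - <<'E'
import rig
print([k for k in dir(rig) if k[0]!='_'])
print(getattr(rig,'finger_overhang',None))
from mv import *
go([.60,-.02,.32],98)
E
```

```text
['Unreachable', 'capture', 'finger_overhang', 'hand_in', 'sense']
0.022
clock 0.15 pos [0.2134 0.5067 0.2529] rot [-179.95   -0.    157.15] gap 1.001 F [-0.  -0.4 -0.8]
travel mm [-560.7 -335.3  -66.9] norm 656.7
rotvec [-5.000e-02  2.000e-02  5.915e+01]
```

Call:
{"op": "step_arm", "data": {"commands": [{"travel": [-35, -21, -4.2], "rot": [0, 0, 0], "fingers": 0}, {"travel": [-35, -21, -4.2], "rot": [0, 0, 0], "fingers": 0}, {"travel": [-35, -21, -4.2], "rot": [0, 0, 0], "fingers": 0}, {"travel": [-35, -21, -4.2], "rot": [0, 0, 0], "fingers": 0}, {"travel": [-35, -21, -4.2], "rot": [0, 0, 0], "fingers": 0}]}}

```text
clock: 0.57
eef_pos: [0.3346, 0.3404, 0.2744]
eef_rot: [-180.0, -0.0, 157.2]
force: [1.1, 1.2, 0.5]
finger_gap: 1.0
```

Call:
{"op": "step_arm", "data": {"commands": [{"travel": [-35, -21, -4.2], "rot": [0, 0, 0], "fingers": 0}, {"travel": [-35, -21, -4.2], "rot": [0, 0, 0], "fingers": 0}, {"travel": [-35, -21, -4.2], "rot": [0, 0, 0], "fingers": 0}, {"travel": [-35, -21, -4.2], "rot": [0, 0, 0], "fingers": 0}, {"travel": [-35, -21, -4.2], "rot": [0, 0, 0], "fingers": 0}]}}

```text
clock: 0.98
eef_pos: [0.4553, 0.1755, 0.2955]
eef_rot: [180.0, -0.0, 157.1]
force: [0.4, 0.2, 0.1]
finger_gap: 0.998
```

Call:
{"op": "step_arm", "data": {"commands": [{"travel": [-35, -21, -4.2], "rot": [0, 0, 0], "fingers": 0}, {"travel": [-35, -21, -4.2], "rot": [0, 0, 0], "fingers": 0}, {"travel": [-35, -21, -4.2], "rot": [0, 0, 0], "fingers": 0}, {"travel": [-35, -21, -4.2], "rot": [0, 0, 0], "fingers": 0}, {"travel": [-35, -21, -4.2], "rot": [0, 0, 0], "fingers": 0}]}}

```text
clock: 1.4
eef_pos: [0.5758, 0.0107, 0.3164]
eef_rot: [-180.0, -0.0, 157.1]
force: [0.1, 1.4, -0.3]
finger_gap: 0.997
```

Call:
{"op": "step_arm", "data": {"commands": [{"travel": [0, 0, 0], "rot": [0, 0, 7], "fingers": 0}, {"travel": [0, 0, 0], "rot": [0, 0, 7], "fingers": 0}, {"travel": [0, 0, 0], "rot": [0, 0, 7], "fingers": 0}, {"travel": [0, 0, 0], "rot": [0, 0, 7], "fingers": 0}, {"travel": [0, 0, 0], "rot": [0, 0, 7], "fingers": 0}]}}

```text
clock: 1.82
eef_pos: [0.5749, 0.0126, 0.316]
eef_rot: [-180.0, -0.0, 121.8]
force: [-0.3, -0.5, 0.3]
finger_gap: 1.001
```

Call:
{"op": "step_arm", "data": {"commands": [{"travel": [0, 0, 0], "rot": [0, 0, 6], "fingers": 0}, {"travel": [0, 0, 0], "rot": [0, 0, 6], "fingers": 0}, {"travel": [0, 0, 0], "rot": [0, 0, 6], "fingers": 0}, {"travel": [0, 0, 0], "rot": [0, 0, 6], "fingers": 0}, {"travel": [0, 0, 0], "rot": [0, 0, 0], "fingers": 0}]}}

```text
clock: 2.23
eef_pos: [0.5749, 0.0127, 0.316]
eef_rot: [-180.0, -0.0, 97.9]
force: [-0.9, -0.1, -0.6]
finger_gap: 0.998
```

```bash
cat >> mv.py <<'E'
def wcap(name):
    import cv2,pickle
    p,R,s=pose(); c=capture("wrist"); cv2.imwrite(f"pics/{name}.png",c["image"][:,:,::-1])
    c["tp"]=p; c["tR"]=R.as_matrix(); np.savez(name+".npz",**c); return c
def wray(c,uv):
    uv=np.atleast_2d(np.asarray(uv,float)); K=c["mtx"]; H=c["hand_eye"]
    a=(uv-[K[0,2],K[1,2]])/K[0,0]; th=np.hypot(a[:,0],a[:,1]); k=np.where(th>1e-9,np.sin(th)/np.maximum(th,1e-9),1)
    d=np.c_[a*k[:,None],np.cos(th)]; d=d@H[:3,:3].T@c["tR"].T
    return c["tR"]@H[:3,3]+c["tp"], d
def wplane(c,uv,z):
    o,d=wray(c,uv); return o+((z-o[2])/d[:,2])[:,None]*d
def wproj(c,X):
    X=np.atleast_2d(X); H=c["hand_eye"]; q=(X-c["tp"])@c["tR"]; q=(q-H[:3,3])@H[:3,:3]
    r=np.hypot(q[:,0],q[:,1]); th=np.arctan2(r,q[:,2]); return q[:,:2]/np.maximum(r,1e-9)[:,None]*(th*c["mtx"][0,0])[:,None]+[c["mtx"][0,2],c["mtx"][1,2]]
E
python3 - <<'E'
from mv import *
go([.60,-.02,.32],98); wcap("w1")
E
```

```text
clock 2.2333 pos [0.5749 0.0127 0.316 ] rot [-179.97   -0.     97.88] gap 0.998 F [-0.9 -0.1 -0.6]
travel mm [-35.8  20.4  -4. ] norm 41.4
rotvec [-0.03 -0.   -0.12]
```

View pics/w1.png

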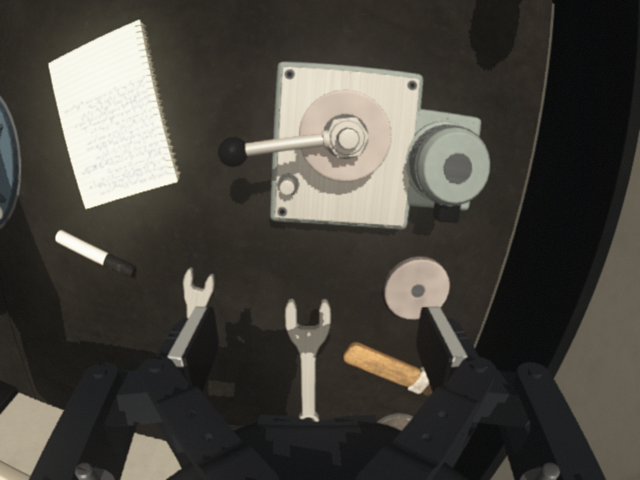

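The wrist view shows the spindle top at (348,138), the knob at (232,151), the post at (288,187), and the big spanner's jaw at (307,310).

```bash
python3 - <<'E'
from mv import *; import cv2
c=dict(np.load("w1.npz")); im=c["image"]
for n,uv,z in [("top",(348,138),.117),("lap",(345.5,136),.079),("knob",(232,151),.1),("post",(288,186),.06),("c1",(279,64),.04),("c2",(422,75),.04),("c3",(407,227),.04),("c4",(272,220),.04)]:
    print(n,wplane(c,uv,z).round(4))
def crop(a,b,x,y,nm,s=4): cv2.imwrite(f"pics/{nm}.png",cv2.resize(im[b:y,a:x],None,fx=s,fy=s,interpolation=cv2.INTER_CUBIC)[:,:,::-1])
crop(220,50,420,200,"w1a"); crop(270,290,350,430,"w1b")
E
```

```text
top [[0.592 0.078 0.117]]
lap [[0.5929 0.0773 0.079 ]]
knob [[0.4904 0.0519 0.1   ]]
post [[0.5436 0.0171 0.06  ]]
c1 [[0.5166 0.1423 0.04  ]]
c2 [[0.6674 0.1552 0.04  ]]
c3 [[ 0.6818 -0.0149  0.04  ]]
c4 [[ 0.5293 -0.0279  0.04  ]]
```

View pics/w1a.png

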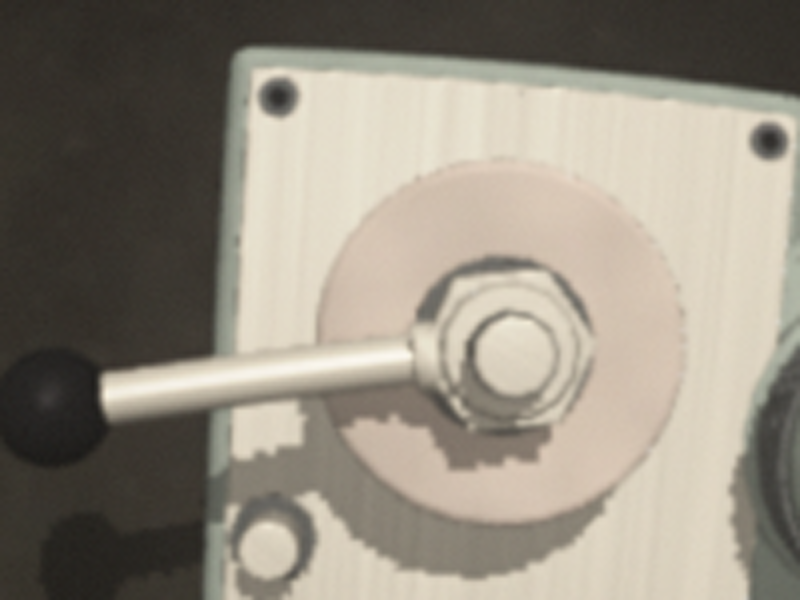

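View pics/w1b.png

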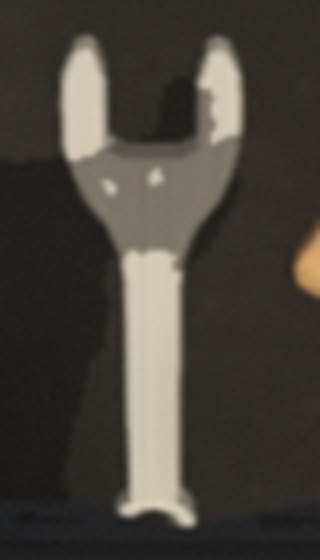

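```bash
python3 - <<'E'
from mv import *
c=dict(np.load("w1.npz"))
p=wplane(c,[(291.7,300),(324.2,300),(308,353.7),(308.7,412.5)],.012); print(p.round(4))
d=p[2]-p[3]; print("yaw",np.degrees(np.arctan2(d[1],d[0])))
go([.602,-.309,.12],98)
E
```

```text
[[ 0.5625 -0.1412  0.012 ]
 [ 0.6043 -0.1352  0.012 ]
 [ 0.5945 -0.2252  0.012 ]
 [ 0.6107 -0.3459  0.012 ]]
yaw 97.64253071886597
clock 2.2833 pos [0.5749 0.0127 0.316 ] rot [-179.97   -0.     98.25] gap 1.002 F [-0.6  0.6  0. ]
travel mm [-322.3  -19.3  196. ] norm 377.7
rotvec [-0.03 -0.    0.25]
```

Call:
{"op": "step_arm", "data": {"commands": [{"travel": [-32.2, -1.8, 18.0], "rot": [0, 0, 0], "fingers": 0}, {"travel": [-32.2, -1.8, 18.0], "rot": [0, 0, 0], "fingers": 0}, {"travel": [-32.2, -1.8, 18.0], "rot": [0, 0, 0], "fingers": 0}, {"travel": [-32.2, -1.8, 18.0], "rot": [0, 0, 0], "fingers": 0}, {"travel": [-32.2, -1.8, 18.0], "rot": [0, 0, 0], "fingers": 0}]}}

```text
clock: 2.7
eef_pos: [0.5888, -0.1494, 0.2254]
eef_rot: [180.0, 0.0, 98.4]
force: [0.5, -0.4, -0.4]
finger_gap: 1.003
```

Call:
{"op": "step_arm", "data": {"commands": [{"travel": [-32.2, -1.8, 18.0], "rot": [0, 0, 0], "fingers": 0}, {"travel": [-32.2, -1.8, 18.0], "rot": [0, 0, 0], "fingers": 0}, {"travel": [-32.2, -1.8, 18.0], "rot": [0, 0, 0], "fingers": 0}, {"travel": [-32.2, -1.8, 18.0], "rot": [0, 0, 0], "fingers": 0}, {"travel": [-32.2, -1.8, 18.0], "rot": [0, 0, 0], "fingers": 0}]}}

```text
clock: 3.12
eef_pos: [0.6027, -0.3102, 0.1352]
eef_rot: [-180.0, -0.0, 98.4]
force: [0.2, 0.2, 0.3]
finger_gap: 1.002
```

```bash
python3 - <<'E'
from mv import *
go([.604,-.309,.02],98); c=wcap("w2")
print(wproj(c,[[.604,-.309,.012],[.602,-.309,.012],[.582,-.165,.012]]))
E
```

```text
clock 3.1167 pos [ 0.6027 -0.3102  0.1352] rot [-1.7999e+02 -1.0000e-02  9.8400e+01] gap 1.002 F [0.2 0.2 0.3]
travel mm [  0.9   1.5 115.2] norm 115.2
rotvec [-0.01 -0.01  0.4 ]
[[319.71506441 235.17851756]
 [316.85340429 234.77891679]
 [318.79228895  19.00989962]]
```

View pics/w2.png

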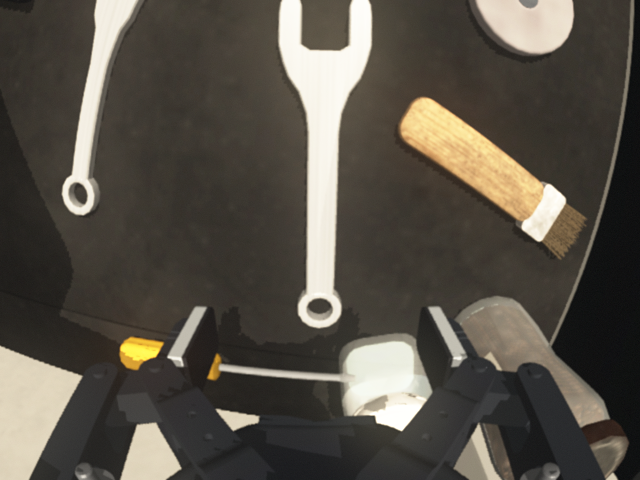

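```bash
python3 - <<'E'
from mv import *
c=dict(np.load("w2.npz"))
p=wplane(c,[(320,308),(321,235),(322.5,140),(326,49)],.012); print(p.round(4))
d=p[2]-p[0]; print("yaw",np.degrees(np.arctan2(d[1],d[0])))
u=d/np.linalg.norm(d); print("grip from ring",p[0]+.059*u,"from throat",p[3]-.126*u,"origin",p[0]+.204*u,p[3]+.019*u)
E
```

```text
[[ 0.6128 -0.3663  0.012 ]
 [ 0.6049 -0.3087  0.012 ]
 [ 0.5961 -0.2442  0.012 ]
 [ 0.5895 -0.1846  0.012 ]]
yaw 97.78943647706906
grip from ring [ 0.60484033 -0.30780148  0.012     ] from throat [ 0.60659473 -0.30941798  0.012     ] origin [ 0.58518806 -0.16413942  0.012     ] [ 0.58694245 -0.16575592  0.012     ]
```

Call:
{"op": "step_arm", "data": {"commands": [{"travel": [0.8, 2.4, 37], "rot": [0, 0, 0.6], "fingers": 0}, {"travel": [0, 0, 37], "rot": [0, 0, 0], "fingers": 0}, {"travel": [0, 0, 30], "rot": [0, 0, 0], "fingers": 0.3}, {"travel": [0, 0, 7], "rot": [0, 0, 0], "fingers": 0.5}, {"travel": [0, 0, 0], "rot": [0, 0, 0], "fingers": 0.6}], "newtons": 90}}

```text
clock: 3.58
eef_pos: [0.604, -0.3068, 0.0232]
eef_rot: [-179.8, -0.2, 97.7]
force: [-0.5, -0.5, 0.4]
finger_gap: 0.602
```

Call:
{"op": "step_arm", "data": {"commands": [{"travel": [0, 0, 0], "rot": [0, 0, 0], "fingers": 0.9}, {"travel": [0, 0, 0], "rot": [0, 0, 0], "fingers": 1}, {"travel": [0, 0, 0], "rot": [0, 0, 0], "fingers": 1}, {"travel": [0, 0, 0], "rot": [0, 0, 0], "fingers": 1}, {"travel": [0, 0, 0], "rot": [0, 0, 0], "fingers": 1}]}}

```text
clock: 4.0
eef_pos: [0.6064, -0.3081, 0.0282]
eef_rot: [179.8, 0.1, 97.6]
force: [-0.9, 0.2, 5.7]
finger_gap: 0.194
```

Call:
{"op": "step_arm", "data": {"commands": [{"travel": [0, 0, -10], "rot": [0, 0, 0], "fingers": 1}, {"travel": [0, 0, -20], "rot": [0, 0, 0], "fingers": 1}, {"travel": [0, 0, -30], "rot": [0, 0, 0], "fingers": 1}, {"travel": [0, 0, -20], "rot": [0, 0, 0], "fingers": 1}, {"travel": [0, 0, 0], "rot": [0, 0, 0], "fingers": 1}]}}

```text
clock: 4.42
eef_pos: [0.6073, -0.3087, 0.1118]
eef_rot: [179.6, 0.3, 97.6]
force: [-0.3, -0.7, -1.4]
finger_gap: 0.193
```

```bash
python3 - <<'E'
from mv import *
go([.604,-.309,.1],98); c=wcap("w3")
cc=capture("scene"); import cv2; cv2.imwrite("pics/s3.png",cv2.resize(cc["image"][180:340,260:500],None,fx=3,fy=3)[:,:,::-1])
E
```

```text
clock 4.4167 pos [ 0.6073 -0.3087  0.1118] rot [179.61   0.32  97.58] gap 0.193 F [-0.3 -0.7 -1.4]
travel mm [ 0.2 -3.4 11.7] norm 12.2
rotvec [ 0.39  0.32 -0.42]
```

View pics/w3.png

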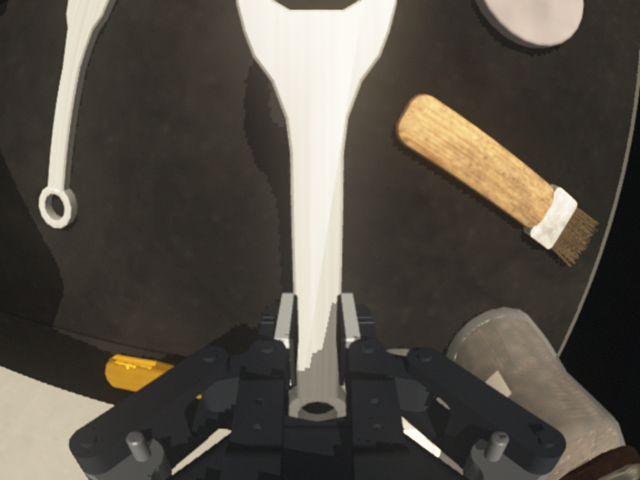

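View pics/s3.png

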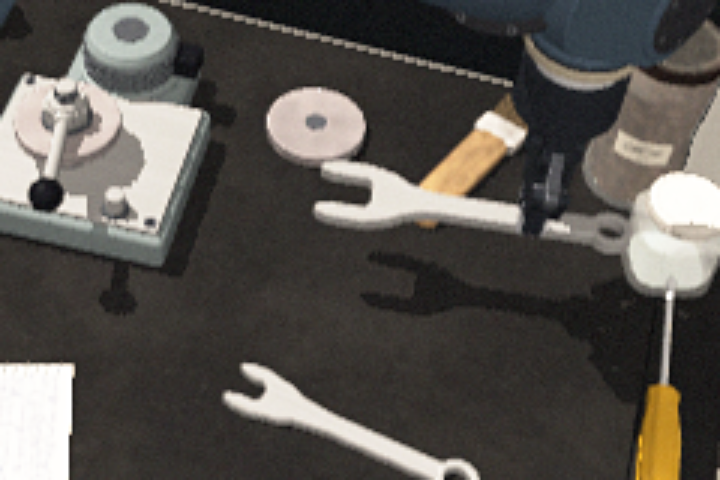

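```bash
python3 - <<'E'
from mv import *; from h import depthpts,load
import cv2
for n in("scene","top"):
    c=capture(n); P,z=depthpts(c)
    hsv=cv2.cvtColor(c["image"],cv2.COLOR_RGB2HSV)
    m=(hsv[...,2]>110)&(hsv[...,1]<50)&(z>0)&(P[...,2]>.05)&(P[...,2]<.15)&(P[...,0]>.54)&(P[...,0]<.65)&(P[...,1]<-.13)&(P[...,1]>-.40)
    q=P[m]
    for a in np.arange(-.40,-.13,.03):
        s=q[(q[:,1]>a)&(q[:,1]<a+.03)]
        if len(s)>5: print(n,a.round(2),len(s),np.median(s,0).round(4))
w=dict(np.load("w3.npz"))
E
```

```text
scene -0.4 54 [ 0.6098 -0.3772  0.09  ]
scene -0.37 118 [ 0.6054 -0.3559  0.0898]
scene -0.34 68 [ 0.6007 -0.331   0.0898]
scene -0.31 87 [ 0.5955 -0.2909  0.0898]
scene -0.28 116 [ 0.5938 -0.2649  0.0895]
scene -0.25 119 [ 0.5893 -0.2338  0.0889]
scene -0.22 200 [ 0.5842 -0.2027  0.0886]
scene -0.19 199 [ 0.5779 -0.1763  0.0878]
scene -0.16 91 [ 0.6    -0.1523  0.0864]
top -0.25 41 [ 0.5924 -0.2253  0.0869]
top -0.22 177 [ 0.5858 -0.2024  0.0863]
top -0.19 157 [ 0.5847 -0.1779  0.0855]
top -0.16 65 [ 0.5984 -0.1523  0.085 ]
```

```bash
python3 - <<'E'
from mv import *
w=dict(np.load("w3.npz"))
p=wplane(w,[(318,10),(237,2),(397,2),(317,200),(318,260),(318,408)],.089)
q=(p-w["tp"])@w["tR"]; print((q*1000).round(1))
p=wplane(w,[(292,200),(343,200),(293,260),(342,260)],.089)
q=(p-w["tp"])@w["tR"]; print((q*1000).round(1))
E
```

```text
[[ 1.246e+02 -0.000e+00  2.210e+01]
 [ 1.292e+02 -3.060e+01  2.180e+01]
 [ 1.294e+02  2.990e+01  2.230e+01]
 [ 5.040e+01 -4.000e-01  2.250e+01]
 [ 2.480e+01  0.000e+00  2.260e+01]
 [-6.150e+01  1.000e-01  2.310e+01]]
[[ 50.4 -10.2  22.4]
 [ 50.4   9.8  22.6]
 [ 24.8 -10.4  22.6]
 [ 24.7  10.   22.7]]
```

```bash
python3 - <<'E'
from mv import *
go([.6427,-.1347,.085],103.3)
E
```

```text
clock 4.6167 pos [ 0.6045 -0.3071  0.1044] rot [-1.7993e+02 -6.0000e-02  9.7560e+01] gap 0.193 F [-0.1  0.3 -2.7]
travel mm [165.9  60.6  19.5] norm 177.6
rotvec [-0.07 -0.06 -5.74]
```

Call:
{"op": "step_arm", "data": {"commands": [{"travel": [33.2, 12.1, 4], "rot": [0, 0, 0], "fingers": 1}, {"travel": [33.2, 12.1, 4], "rot": [0, 0, 0], "fingers": 1}, {"travel": [33.2, 12.1, 4], "rot": [0, 0, 0], "fingers": 1}, {"travel": [33.2, 12.1, 4], "rot": [0, 0, 0], "fingers": 1}, {"travel": [33.2, 12.1, 4], "rot": [0, 0, 0], "fingers": 1}]}}

```text
clock: 5.03
eef_pos: [0.6426, -0.1332, 0.0836]
eef_rot: [-179.9, -0.1, 97.5]
force: [0.6, -0.3, -2.8]
finger_gap: 0.188
```

Call:
{"op": "step_arm", "data": {"commands": [{"travel": [0, 0, 3], "rot": [0, 0, -3], "fingers": 1}, {"travel": [0, 0, 3], "rot": [0, 0, -2.7], "fingers": 1}, {"travel": [0, 0, 3], "rot": [0, 0, 0], "fingers": 1}, {"travel": [0, 0, 0], "rot": [0, 0, 0], "fingers": 1}, {"travel": [0, 0, 0], "rot": [0, 0, 0], "fingers": 1}]}}

```text
clock: 5.45
eef_pos: [0.6428, -0.1352, 0.0755]
eef_rot: [-179.9, -0.0, 103.1]
force: [-0.2, 0.5, -2.2]
finger_gap: 0.194
```

```bash
cat > look.py <<'E'
from mv import *; from h import depthpts
import cv2
def heights(box=(.5,.70,-.30,.05)):
    c=capture("scene"); P,z=depthpts(c)
    hsv=cv2.cvtColor(c["image"],cv2.COLOR_RGB2HSV)
    m=(hsv[...,2]>110)&(hsv[...,1]<50)&(z>0)&(P[...,2]>.03)&(P[...,2]<.15)&(P[...,0]>box[0])&(P[...,0]<box[1])&(P[...,1]<box[3])&(P[...,1]>box[2])
    q=P[m]
    for a in np.arange(box[2],box[3],.03):
        s=q[(q[:,1]>a)&(q[:,1]<a+.03)]
        if len(s)>5: print(a.round(2),len(s),np.median(s,0).round(4))
    return c
E
python3 - <<'E'
from look import *
go([.6427,-.1347,.075],103.3)
w=wcap("w4"); 
go([.6427,-.1347,.075],103.3)
c=heights(); cv2.imwrite("pics/s4.png",cv2.resize(c["image"][160:340,230:470],None,fx=3,fy=3)[:,:,::-1])
E
```

```text
clock 5.45 pos [ 0.6428 -0.1352  0.0755] rot [-1.7993e+02 -4.0000e-02  1.0314e+02] gap 0.194 F [-0.2  0.5 -2.2]
travel mm [0.5 0.  0.5] norm 0.7
rotvec [-0.07 -0.04 -0.16]
clock 5.5 pos [ 0.643  -0.1354  0.0759] rot [-1.7996e+02 -2.0000e-02  1.0314e+02] gap 0.194 F [-0.2  0.7 -3.2]
travel mm [ 0.7 -0.2  0.9] norm 1.1
rotvec [-0.04 -0.02 -0.16]
-0.21 106 [ 0.6504 -0.1941  0.0588]
-0.18 103 [ 0.6438 -0.1644  0.0592]
-0.15 49 [ 0.6298 -0.1293  0.0602]
-0.12 102 [ 0.6297 -0.1054  0.0585]
-0.09 102 [ 0.6227 -0.0749  0.0581]
-0.06 149 [ 0.6129 -0.0427  0.0581]
-0.03 521 [ 0.5842 -0.0146  0.0411]
-0.0 560 [0.5876 0.0148 0.041 ]
0.03 535 [0.5922 0.0407 0.0416]
```

View pics/w4.png

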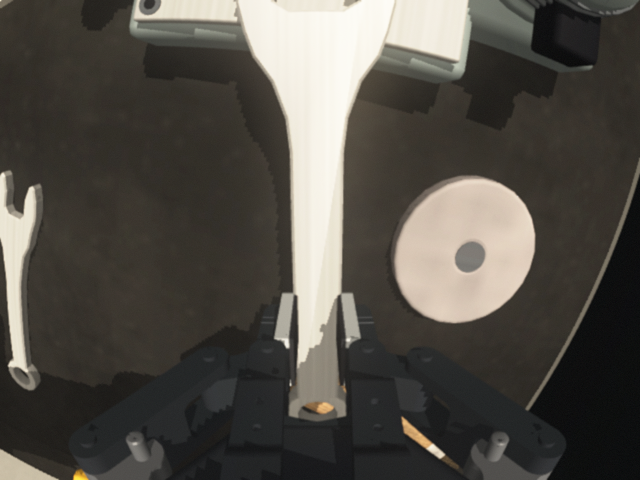

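View pics/s4.png

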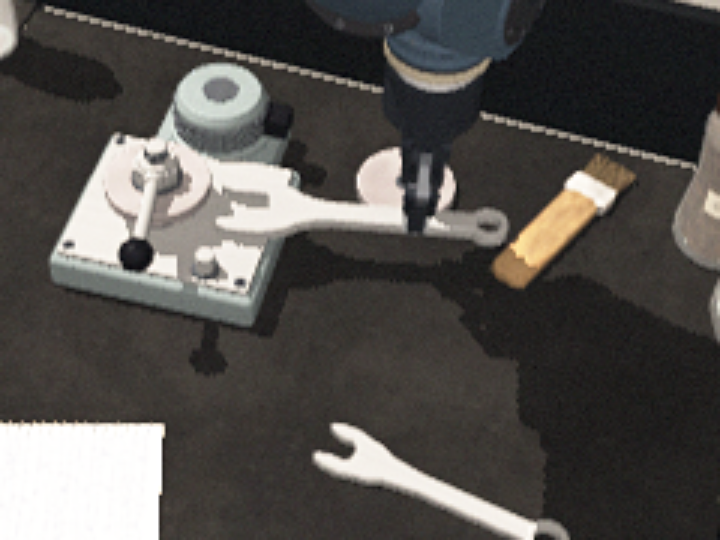

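Call:
{"op": "step_arm", "data": {"commands": [{"travel": [10, 0, 0], "rot": [0, 0, -0.2], "fingers": 1}, {"travel": [10, 0, 0], "rot": [0, 0, 0], "fingers": 1}, {"travel": [8, 0, 0], "rot": [0, 0, 0], "fingers": 1}, {"travel": [4, 0, 0], "rot": [0, 0, 0], "fingers": 1}, {"travel": [0, 0, 0], "rot": [0, 0, 0], "fingers": 1}]}}

```text
clock: 5.97
eef_pos: [0.6356, -0.1025, 0.0764]
eef_rot: [-180.0, -0.0, 103.5]
force: [0.7, 0.5, -2.9]
finger_gap: 0.195
```

```bash
python3 - <<'E'
from look import *
go([.6427,-.1347,.075],103.3)
for n,r in(("scene",(170,290,235,395)),("top",(180,280,240,370))):
    c=capture(n); np.savez(n+"5.npz",**c); cv2.imwrite(f"pics/{n}5.png",cv2.resize(c["image"][r[0]:r[1],r[2]:r[3]],None,fx=5,fy=5,interpolation=cv2.INTER_CUBIC)[:,:,::-1])
E
```

```text
clock 5.9667 pos [ 0.6356 -0.1025  0.0764] rot [-1.7999e+02 -1.0000e-02  1.0352e+02] gap 0.195 F [ 0.7  0.5 -2.9]
travel mm [-33.   -0.7   1.4] norm 33.0
rotvec [-0.01 -0.01  0.22]
```

View pics/scene5.png

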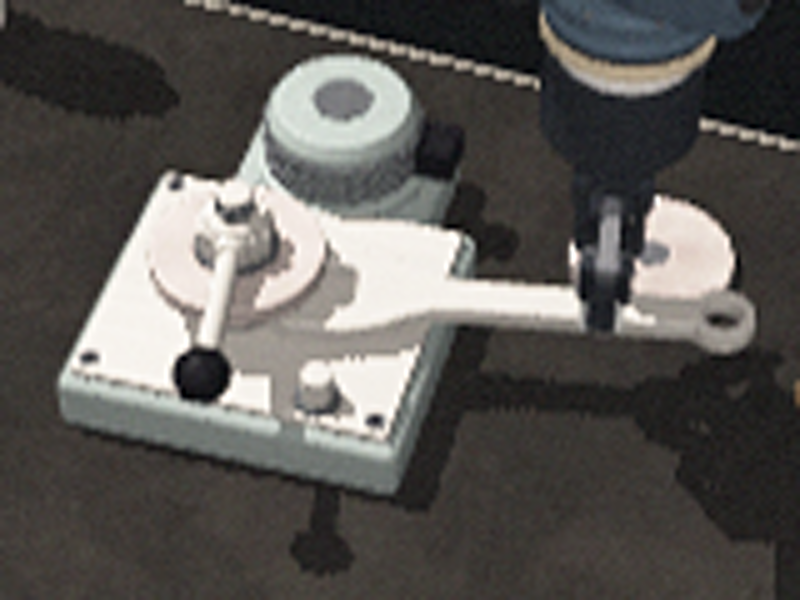

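View pics/top5.png

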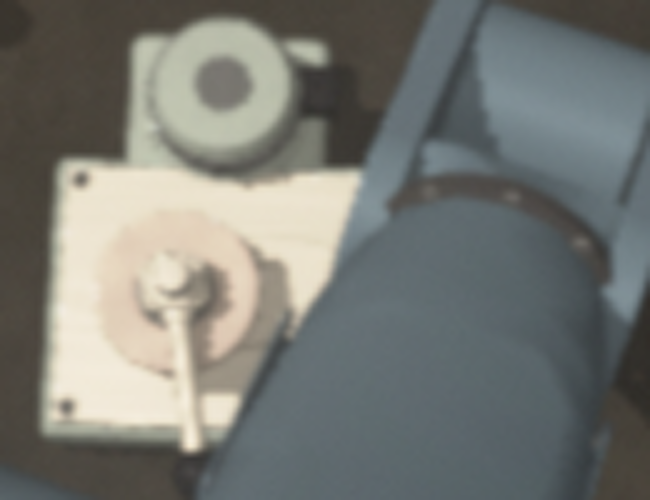

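The prongs are just going under the lap edge, in line with it. I'll slide on slowly and watch the force.

Call:
{"op": "step_arm", "data": {"commands": [{"travel": [3, 0, 0], "rot": [0, 0, 0], "fingers": 1}, {"travel": [3, 0, 0], "rot": [0, 0, 0], "fingers": 1}, {"travel": [3, 0, 0], "rot": [0, 0, 0], "fingers": 1}, {"travel": [3, 0, 0], "rot": [0, 0, 0], "fingers": 1}, {"travel": [2, 0, 0], "rot": [0, 0, 0], "fingers": 1}]}}

```text
clock: 6.48
eef_pos: [0.6325, -0.0898, 0.0763]
eef_rot: [-180.0, -0.0, 103.5]
force: [-0.3, -0.4, -2.3]
finger_gap: 0.191
```

Call:
{"op": "step_arm", "data": {"commands": [{"travel": [2, 0, 0], "rot": [0, 0, 0], "fingers": 1}, {"travel": [2, 0, 0], "rot": [0, 0, 0], "fingers": 1}, {"travel": [2, 0, 0], "rot": [0, 0, 0], "fingers": 1}, {"travel": [2, 0, 0], "rot": [0, 0, 0], "fingers": 1}, {"travel": [2, 0, 0], "rot": [0, 0, 0], "fingers": 1}]}}

```text
clock: 6.9
eef_pos: [0.6303, -0.0803, 0.0763]
eef_rot: [180.0, 0.0, 103.5]
force: [-0.8, 0.7, -3.0]
finger_gap: 0.19
```

Call:
{"op": "step_arm", "data": {"commands": [{"travel": [2, 0, 0], "rot": [0, 0, 0], "fingers": 1}, {"travel": [2, 0, 0], "rot": [0, 0, 0], "fingers": 1}, {"travel": [2, 0, 0], "rot": [0, 0, 0], "fingers": 1}, {"travel": [2, 0, 0], "rot": [0, 0, 0], "fingers": 1}, {"travel": [0, 0, 0], "rot": [0, 0, 0], "fingers": 1}]}}

```text
clock: 7.32
eef_pos: [0.6283, -0.0723, 0.0763]
eef_rot: [-180.0, -0.0, 103.5]
force: [-0.8, 1.2, -2.8]
finger_gap: 0.194
```

Call:
{"op": "step_arm", "data": {"commands": [{"travel": [2, 0, 0], "rot": [0, 0, 0], "fingers": 1}, {"travel": [2, 0, 0], "rot": [0, 0, 0], "fingers": 1}, {"travel": [2, 0, 0], "rot": [0, 0, 0], "fingers": 1}, {"travel": [1, 0, 0], "rot": [0, 0, 0], "fingers": 1}, {"travel": [0, 0, 0], "rot": [0, 0, 0], "fingers": 1}]}}

```text
clock: 7.73
eef_pos: [0.6268, -0.0656, 0.0763]
eef_rot: [-180.0, -0.0, 103.5]
force: [0.2, -0.2, -2.7]
finger_gap: 0.192
```

```bash
python3 - <<'E'
from look import *
go([.6427,-.1347,.075],103.3)
wcap("w6")
for n,r in(("scene",(170,290,235,395)),):
    c=capture(n); np.savez(n+"6.npz",**c); cv2.imwrite(f"pics/{n}6.png",cv2.resize(c["image"][r[0]:r[1],r[2]:r[3]],None,fx=5,fy=5,interpolation=cv2.INTER_CUBIC)[:,:,::-1])
E
```

```text
clock 7.7333 pos [ 0.6268 -0.0656  0.0763] rot [-180.     -0.    103.46] gap 0.192 F [ 0.2 -0.2 -2.7]
travel mm [-70.9  -0.6   1.3] norm 70.9
rotvec [-0.   -0.    0.16]
```

View pics/scene6.png

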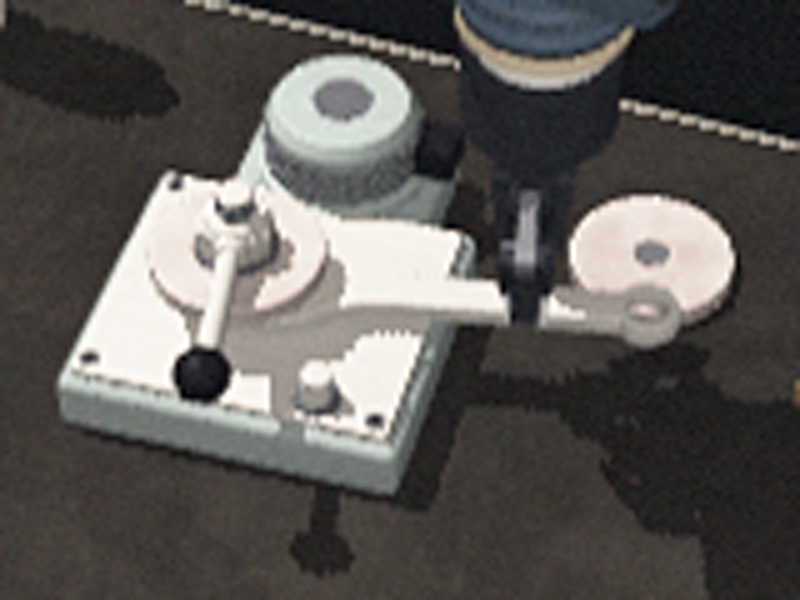

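View pics/w6.png

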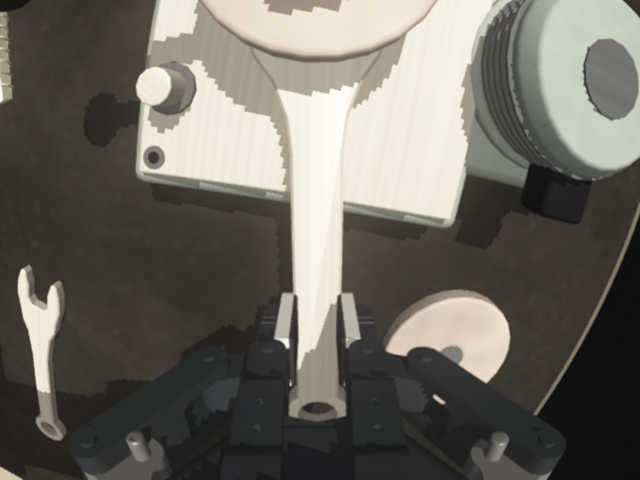

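```bash
python3 - <<'E'
from mv import *; import cv2
w=dict(np.load("w6.npz")); im=w["image"]
hsv=cv2.cvtColor(im,cv2.COLOR_RGB2HSV)
cv2.imwrite("pics/w6c.png",cv2.resize(im[0:80,180:460],None,fx=2.8,fy=2.8,interpolation=cv2.INTER_CUBIC)[:,:,::-1])
E
```

```text
(no output)
```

View pics/w6c.png

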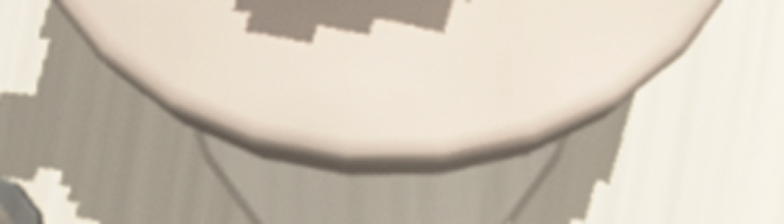

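```bash
python3 - <<'E'
from mv import *; from scipy.optimize import least_squares
w=dict(np.load("w6.npz"))
e=np.array([(60,2),(105,60),(180,117),(270,158),(345,172),(440,170),(540,145),(625,98),(685,50),(718,8)])/2.8+[180,0]
for z in(.070,.075,.079):
    p=wplane(w,e,z)[:,:2]
    r=least_squares(lambda v:np.hypot(*(p-v[:2]).T)-.045,[.59,.08]); r2=least_squares(lambda v:np.hypot(*(p-v[:2]).T)-v[2],[.59,.08,.045])
    q=w["tR"].T@(np.r_[r.x,0]-w["tp"]); print(z,r.x.round(4),(r.fun*1e3).round(1),r2.x.round(4),(q*1e3).round(1))
t=wplane(w,[(318,408),(316,100)],.0763-.0155); print(((t-w["tp"])@w["tR"]*1e3).round(1))
E
```

```text
0.07 [0.5929 0.0773] [ 0.2 -0.  -0.2  0.2  0.2 -0.  -0.2 -0.5  0.1  0.5] [0.5927 0.0778 0.0454] [146.9   0.3  76.3]
0.075 [0.5929 0.077 ] [-0.6 -0.4 -0.1  0.5  0.5  0.4  0.  -0.5 -0.3 -0.2] [0.5933 0.0754 0.0436] [146.6   0.3  76.3]
0.079 [0.5929 0.0767] [-1.1 -0.6 -0.1  0.7  0.8  0.7  0.2 -0.5 -0.6 -0.8] [0.5937 0.0734 0.0422] [146.4   0.2  76.3]
[[-53.6   0.1  15.5]
 [ 89.1  -0.7  15.5]]
```

Call:
{"op": "step_arm", "data": {"commands": [{"travel": [1, 0, 0], "rot": [0, 0, 0], "fingers": 1}, {"travel": [1, 0, 0], "rot": [0, 0, 0], "fingers": 1}, {"travel": [1, 0, 0], "rot": [0, 0, 0], "fingers": 1}, {"travel": [0, 0, 0], "rot": [0, 0, 0], "fingers": 1}, {"travel": [0, 0, 0], "rot": [0, 0, 0], "fingers": 1}]}}

```text
clock: 8.25
eef_pos: [0.6261, -0.0629, 0.0763]
eef_rot: [-180.0, -0.0, 103.5]
force: [0.7, -0.1, -3.3]
finger_gap: 0.194
```

Call:
{"op": "step_arm", "data": {"commands": [{"travel": [1, 0, 0], "rot": [0, 0, 0], "fingers": 1}, {"travel": [1, 0, 0], "rot": [0, 0, 0], "fingers": 1}, {"travel": [1, 0, 0], "rot": [0, 0, 0], "fingers": 1}, {"travel": [0, 0, 0], "rot": [0, 0, 0], "fingers": 1}, {"travel": [0, 0, 0], "rot": [0, 0, 0], "fingers": 1}]}}

```text
clock: 8.67
eef_pos: [0.6255, -0.0603, 0.0764]
eef_rot: [180.0, 0.0, 103.5]
force: [0.8, -2.4, -1.9]
finger_gap: 0.194
```

Call:
{"op": "step_arm", "data": {"commands": [{"travel": [1, 0, 0], "rot": [0, 0, 0], "fingers": 1}, {"travel": [1, 0, 0], "rot": [0, 0, 0], "fingers": 1}, {"travel": [0, 0, 0], "rot": [0, 0, 0], "fingers": 1}, {"travel": [0, 0, 0], "rot": [0, 0, 0], "fingers": 1}, {"travel": [0, 0, 0], "rot": [0, 0, 0], "fingers": 1}]}}

```text
clock: 9.08
eef_pos: [0.6258, -0.0599, 0.0768]
eef_rot: [179.9, 0.2, 103.5]
force: [3.0, -13.1, -1.9]
finger_gap: 0.195
```

Throat contact (13 N), as expected about 2 mm past centre. I'll back off and lower it onto the plate.

Call:
{"op": "step_arm", "data": {"commands": [{"travel": [-2, 0, 0], "rot": [0, 0, 0], "fingers": 1}, {"travel": [-2, 0, 1], "rot": [0, 0, 0], "fingers": 1}, {"travel": [0, 0, 1], "rot": [0, 0, 0], "fingers": 1}, {"travel": [0, 0, 1], "rot": [0, 0, 0], "fingers": 1}, {"travel": [0, 0, 0], "rot": [0, 0, 0], "fingers": 1}]}}

```text
clock: 9.5
eef_pos: [0.6256, -0.0617, 0.0729]
eef_rot: [-180.0, -0.0, 103.5]
force: [-0.0, -0.5, -2.5]
finger_gap: 0.195
```

Call:
{"op": "step_arm", "data": {"commands": [{"travel": [0, 0, 1], "rot": [0, 0, 0], "fingers": 1}, {"travel": [0, 0, 1], "rot": [0, 0, 0], "fingers": 1}, {"travel": [0, 0, 0], "rot": [0, 0, 0], "fingers": 1}, {"travel": [0, 0, 0], "rot": [0, 0, 0], "fingers": 1}, {"travel": [0, 0, 0], "rot": [0, 0, 0], "fingers": 1}]}}

```text
clock: 9.92
eef_pos: [0.6259, -0.062, 0.0713]
eef_rot: [180.0, -0.0, 103.5]
force: [-1.3, 0.8, -3.6]
finger_gap: 0.193
```

```bash
python3 - <<'E'
from look import *
go([.6427,-.1347,.075],103.3)
heights((.59,.67,-.13,0.0))
E
```

```text
clock 9.9167 pos [ 0.6259 -0.062   0.0713] rot [180.    -0.   103.45] gap 0.193 F [-1.3  0.8 -3.6]
travel mm [-74.7  -0.6  -3.7] norm 74.7
rotvec [ 0.   -0.    0.15]
-0.13 114 [ 0.632  -0.1149  0.054 ]
-0.1 94 [ 0.625  -0.0859  0.0551]
-0.07 42 [ 0.614  -0.0465  0.0547]
-0.04 179 [ 0.6126 -0.0201  0.0465]
-0.01 88 [ 0.6153 -0.005   0.0412]
```

Call:
{"op": "step_arm", "data": {"commands": [{"travel": [0, 0, 1], "rot": [0, 0, 0], "fingers": 1}, {"travel": [0, 0, 1], "rot": [0, 0, 0], "fingers": 1}, {"travel": [0, 0, 0.5], "rot": [0, 0, 0], "fingers": 1}, {"travel": [0, 0, 0], "rot": [0, 0, 0], "fingers": 1}, {"travel": [0, 0, 0], "rot": [0, 0, 0], "fingers": 1}]}}

```text
clock: 10.38
eef_pos: [0.6259, -0.062, 0.0688]
eef_rot: [-180.0, -0.0, 103.4]
force: [0.1, -0.9, -2.3]
finger_gap: 0.193
```

Call:
{"op": "step_arm", "data": {"commands": [{"travel": [0, 0, 0.5], "rot": [0, 0, 0], "fingers": 1}, {"travel": [0, 0, 0.5], "rot": [0, 0, 0], "fingers": 1}, {"travel": [0, 0, 0], "rot": [0, 0, 0], "fingers": 1}, {"travel": [0, 0, 0], "rot": [0, 0, 0], "fingers": 1}, {"travel": [0, 0, 0], "rot": [0, 0, 0], "fingers": 1}]}}

```text
clock: 10.8
eef_pos: [0.626, -0.0621, 0.068]
eef_rot: [180.0, 0.0, 103.5]
force: [-0.3, -1.3, 1.2]
finger_gap: 0.195
```

Call:
{"op": "step_arm", "data": {"commands": [{"travel": [0, 0, 0], "rot": [0, 0, 0], "fingers": 0.7}, {"travel": [0, 0, 0], "rot": [0, 0, 0], "fingers": 0.5}, {"travel": [0, 0, 0], "rot": [0, 0, 0], "fingers": 0.4}, {"travel": [0, 0, 0], "rot": [0, 0, 0], "fingers": 0.4}, {"travel": [0, 0, 0], "rot": [0, 0, 0], "fingers": 0.4}]}}

```text
clock: 11.22
eef_pos: [0.6259, -0.062, 0.0678]
eef_rot: [180.0, 0.0, 103.5]
force: [-0.4, 0.2, 0.5]
finger_gap: 0.601
```

Call:
{"op": "step_arm", "data": {"commands": [{"travel": [0, 0, -10], "rot": [0, 0, 0], "fingers": 0.4}, {"travel": [0, 0, -20], "rot": [0, 0, 0], "fingers": 0.4}, {"travel": [0, 0, -30], "rot": [0, 0, 0], "fingers": 0.4}, {"travel": [0, 0, -35], "rot": [0, 0, 0], "fingers": 0.6}, {"travel": [0, 0, -35], "rot": [0, 0, 0], "fingers": 1}]}}

```text
clock: 11.63
eef_pos: [0.6255, -0.062, 0.1998]
eef_rot: [-180.0, -0.0, 103.4]
force: [0.6, 0.1, -0.5]
finger_gap: 0.327
```

```bash
python3 - <<'E'
from look import *
go([.50,.02,.25],103.3)
w=wcap("w7")
for n,r in(("scene",(170,290,235,395)),):
    c=capture(n); np.savez(n+"7.npz",**c); cv2.imwrite(f"pics/{n}7.png",cv2.resize(c["image"][r[0]:r[1],r[2]:r[3]],None,fx=5,fy=5,interpolation=cv2.INTER_CUBIC)[:,:,::-1])
heights((.59,.67,-.13,0.0))
E
```

```text
clock 11.6333 pos [ 0.6255 -0.062   0.1998] rot [-1.7998e+02 -1.0000e-02  1.0345e+02] gap 0.327 F [ 0.6  0.1 -0.5]
travel mm [ 108.9 -103.   -50.2] norm 158.1
rotvec [-0.02 -0.01  0.15]
-0.13 110 [ 0.6314 -0.1149  0.0512]
-0.1 101 [ 0.6256 -0.085   0.0512]
-0.07 101 [ 0.6194 -0.0556  0.0511]
-0.04 182 [ 0.6114 -0.0201  0.0447]
-0.01 90 [ 0.6161 -0.0052  0.042 ]
```

View pics/scene7.png

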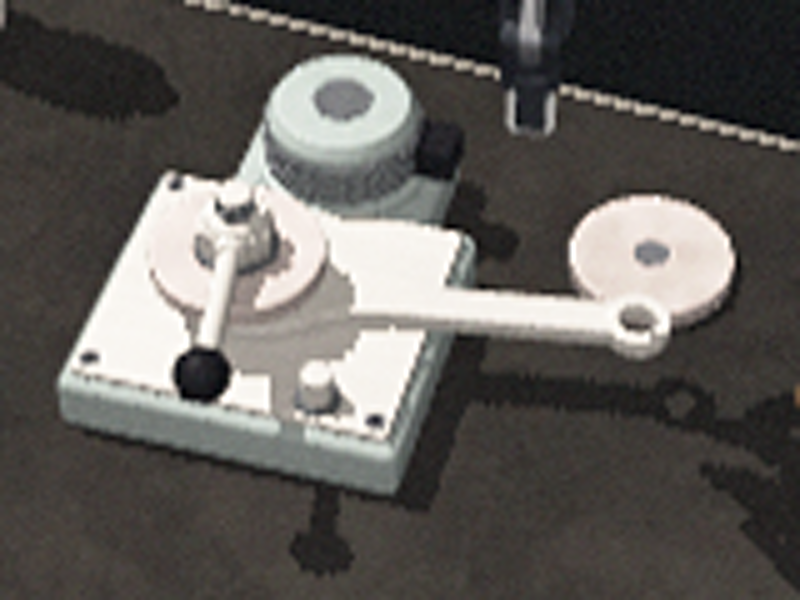

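View pics/w7.png

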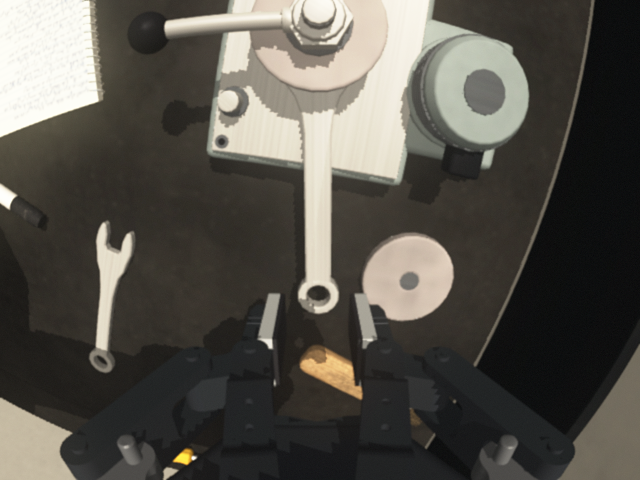

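```bash
python3 - <<'E'
from mv import *
w=dict(np.load("w7.npz"))
r=wplane(w,[(318,294)],.052)[0]; h=wplane(w,[(317,160)],.052)[0]; k=wplane(w,[(149,32)],.1)[0]; t=wplane(w,[(320,12)],.117)[0]; post=wplane(w,[(230,100)],.06)[0]
A=np.array([.5929,.0775]); print("ring",r,"dist to axis",np.linalg.norm(r[:2]-A),"knob",k,np.hypot(*(k[:2]-A)),"top",t,"post",post)
d=A-r[:2]; print(np.degrees(np.arctan2(d[1],d[0]))); d=k[:2]-A; print(np.degrees(np.arctan2(d[1],d[0])))
E
```

```text
ring [ 0.63938532 -0.11833354  0.052     ] dist to axis 0.20127508490016818 knob [0.49167744 0.05142484 0.1       ] 0.10452712434135006 top [0.59398723 0.07494405 0.117     ] post [0.54425005 0.01598188 0.06      ]
103.35325549640447
-165.5545423033422
```

```bash
cat > arc.py <<'E'
from mv import *
A=np.array([.5929,.0775])
def pt(phi,r,n,z):
    a=np.radians(phi); return np.r_[A+r*np.array([np.cos(a),np.sin(a)])+n*np.array([-np.sin(a),np.cos(a)]),z]
E
python3 - <<'E'
from arc import *
go(pt(194.4,.072,.040,.2)); go(pt(194.4,.072,.040,.115))
p,R,s=pose(); p0=pt(194.4,.072,.040,.115); phi=194.4; out=[]
pts=[pt(194.4,.072,.030,.115)]+[pt(f,.072,.025,.115) for f in np.r_[np.arange(192,148,-3),np.arange(145,54,-4)]]
prev=p0
for i,q in enumerate(pts):
    d=R.inv().apply(q-prev)*1000; d=d.round(1); prev=prev+R.apply(d/1000); out.append(d.tolist())
    print(i,d[:2].tolist(),end=" ; " if (i+1)%5 else "\n")
E
```

```text
clock 11.7833 pos [ 0.6271 -0.0622  0.2015] rot [1.7968e+02 1.4000e-01 1.0345e+02] gap 0.062 F [ 0.6 -0.9 -0.3]
travel mm [102.6 -72.1   0.8] norm 125.4
clock 11.7833 pos [ 0.6271 -0.0622  0.2015] rot [1.7968e+02 1.4000e-01 1.0345e+02] gap 0.062 F [ 0.6 -0.9 -0.3]
travel mm [102.8 -72.6  85.8] norm 152.3
0 [10.0, -0.2] ; 1 [8.0, -1.1] ; 2 [3.9, -1.1] ; 3 [3.8, -0.9] ; 4 [4.0, -0.7]
5 [3.9, -0.5] ; 6 [4.0, -0.3] ; 7 [4.0, -0.1] ; 8 [4.0, 0.1] ; 9 [4.0, 0.4]
10 [3.9, 0.5] ; 11 [3.9, 0.8] ; 12 [3.9, 0.9] ; 13 [3.8, 1.2] ; 14 [3.8, 1.3]
15 [3.7, 1.6] ; 16 [5.9, 3.0] ; 17 [4.5, 2.7] ; 18 [4.4, 3.1] ; 19 [4.1, 3.4]
20 [3.9, 3.6] ; 21 [3.6, 3.9] ; 22 [3.3, 4.2] ; 23 [3.0, 4.4] ; 24 [2.7, 4.5]
25 [2.4, 4.8] ; 26 [2.1, 4.9] ; 27 [1.7, 5.0] ; 28 [1.3, 5.2] ; 29 [1.0, 5.2]
30 [0.6, 5.3] ; 31 [0.3, 5.3] ; 32 [-0.1, 5.3] ; 33 [-0.5, 5.3] ; 34 [-0.9, 5.3]
35 [-1.2, 5.1] ; 36 [-1.6, 5.1] ; 37 [-1.9, 5.0] ; 38 [-2.3, 4.8] ;
```

Call:
{"op": "step_arm", "data": {"commands": [{"travel": [34, -24, 0], "rot": [0, 0, 0], "fingers": 1}, {"travel": [34, -24, 0], "rot": [0, 0, 0], "fingers": 1}, {"travel": [34.5, -24.5, 15], "rot": [0, 0, 0], "fingers": 1}, {"travel": [0, 0, 35], "rot": [0, 0, 0], "fingers": 1}, {"travel": [0, 0, 35], "rot": [0, 0, 0], "fingers": 1}]}}

```text
clock: 12.2
eef_pos: [0.5328, 0.0201, 0.1138]
eef_rot: [179.9, 0.0, 103.6]
force: [0.3, -0.5, 0.3]
finger_gap: 0.003
```

Call:
{"op": "step_arm", "data": {"commands": [{"travel": [10, -0.2, 0], "rot": [0, 0, 0], "fingers": 1}, {"travel": [8, -1.1, 0], "rot": [0, 0, 0], "fingers": 1}, {"travel": [3.9, -1.1, 0], "rot": [0, 0, 0], "fingers": 1}, {"travel": [3.8, -0.9, 0], "rot": [0, 0, 0], "fingers": 1}, {"travel": [4, -0.7, 0], "rot": [0, 0, 0], "fingers": 1}]}}

```text
clock: 12.62
eef_pos: [0.5238, 0.0471, 0.1154]
eef_rot: [179.8, 0.0, 103.5]
force: [-0.6, -1.1, 0.5]
finger_gap: -0.0
```

```bash
python3 - <<'E'
from arc import *; from look import *
go(pt(183,.072,.025,.115))
for n,r in(("scene",(170,290,235,395)),):
    c=capture(n); cv2.imwrite(f"pics/{n}8.png",cv2.resize(c["image"][r[0]:r[1],r[2]:r[3]],None,fx=5,fy=5,interpolation=cv2.INTER_CUBIC)[:,:,::-1])
E
```

```text
clock 12.6167 pos [0.5238 0.0471 0.1154] rot [1.7985e+02 4.0000e-02 1.0346e+02] gap -0.0 F [-0.6 -1.1  0.5]
travel mm [ 2.  -1.   0.4] norm 2.3
```

View pics/scene8.png

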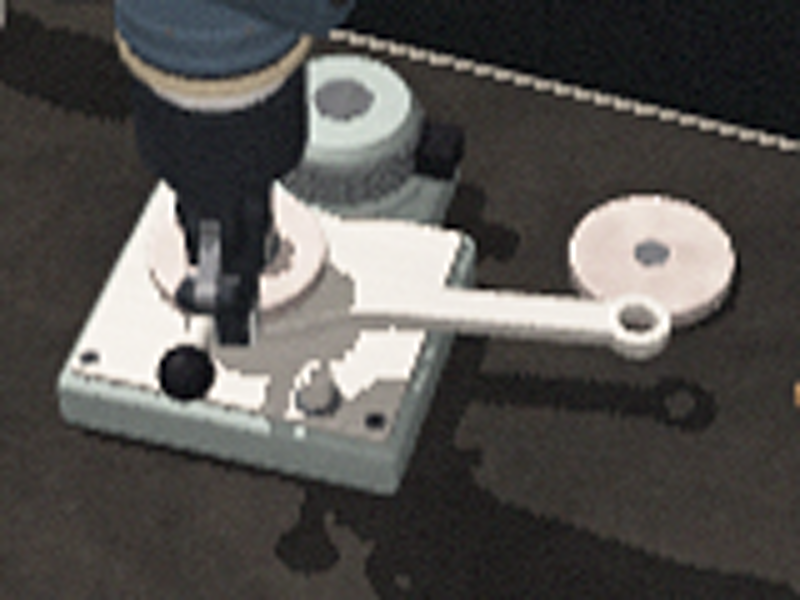

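The finger is in contact and the knob has moved. I'll continue along the arc.

Call:
{"op": "step_arm", "data": {"commands": [{"travel": [3.9, -0.5, 0], "rot": [0, 0, 0], "fingers": 1}, {"travel": [4, -0.3, 0], "rot": [0, 0, 0], "fingers": 1}, {"travel": [4, -0.1, 0], "rot": [0, 0, 0], "fingers": 1}, {"travel": [4, 0.1, 0], "rot": [0, 0, 0], "fingers": 1}, {"travel": [4, 0.4, 0], "rot": [0, 0, 0], "fingers": 1}]}}

```text
clock: 13.08
eef_pos: [0.5181, 0.0663, 0.114]
eef_rot: [180.0, 0.0, 103.4]
force: [1.6, -2.9, 1.4]
finger_gap: 0.0
```

Call:
{"op": "step_arm", "data": {"commands": [{"travel": [3.9, 0.5, 0], "rot": [0, 0, 0], "fingers": 1}, {"travel": [3.9, 0.8, 0], "rot": [0, 0, 0], "fingers": 1}, {"travel": [3.9, 0.9, 0], "rot": [0, 0, 0], "fingers": 1}, {"travel": [3.8, 1.2, 0], "rot": [0, 0, 0], "fingers": 1}, {"travel": [3.8, 1.3, 0], "rot": [0, 0, 0], "fingers": 1}]}}

```text
clock: 13.5
eef_pos: [0.518, 0.0863, 0.1138]
eef_rot: [-180.0, -0.0, 103.5]
force: [0.6, -2.8, 1.0]
finger_gap: -0.003
```

```bash
python3 - <<'E'
from arc import *; from look import *
go(pt(153,.072,.025,.115))
for n,r in(("scene",(170,290,235,395)),):
    c=capture(n); cv2.imwrite(f"pics/{n}9.png",cv2.resize(c["image"][r[0]:r[1],r[2]:r[3]],None,fx=5,fy=5,interpolation=cv2.INTER_CUBIC)[:,:,::-1])
E
```

```text
clock 13.5 pos [0.518  0.0863 0.1138] rot [-179.98   -0.    103.45] gap -0.003 F [ 0.6 -2.8  1. ]
travel mm [ 1.7 -0.2 -1.2] norm 2.1
```

View pics/scene9.png

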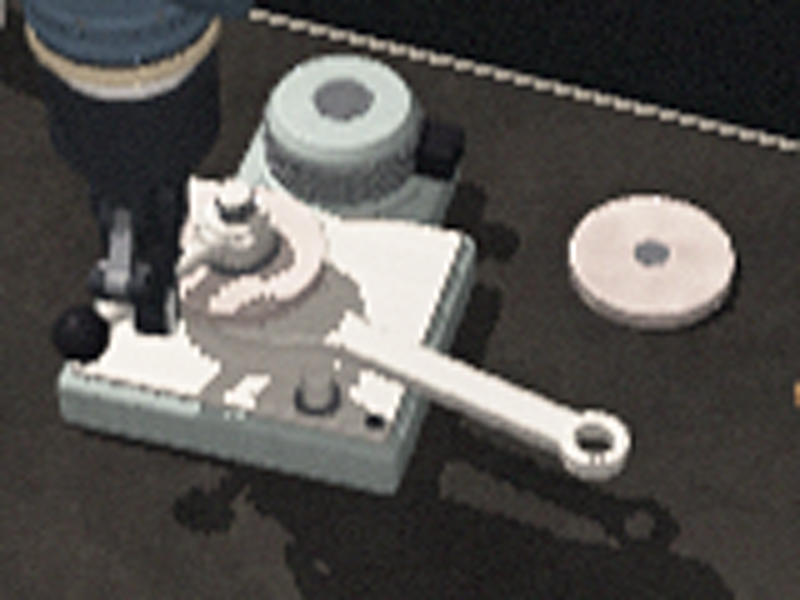

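Call:
{"op": "step_arm", "data": {"commands": [{"travel": [3.7, 1.6, 0], "rot": [0, 0, 0], "fingers": 1}, {"travel": [3, 1.5, 0], "rot": [0, 0, 0], "fingers": 1}, {"travel": [2.9, 1.5, 0], "rot": [0, 0, 0], "fingers": 1}, {"travel": [2.3, 1.4, 0], "rot": [0, 0, 0], "fingers": 1}, {"travel": [2.2, 1.3, 0], "rot": [0, 0, 0], "fingers": 1}]}}

```text
clock: 13.97
eef_pos: [0.5219, 0.1015, 0.1138]
eef_rot: [-180.0, -0.0, 103.5]
force: [0.9, -2.8, 0.4]
finger_gap: 0.005
```

Call:
{"op": "step_arm", "data": {"commands": [{"travel": [2.2, 1.5, 0], "rot": [0, 0, 0], "fingers": 1}, {"travel": [2.2, 1.6, 0], "rot": [0, 0, 0], "fingers": 1}, {"travel": [2.1, 1.7, 0], "rot": [0, 0, 0], "fingers": 1}, {"travel": [2.0, 1.7, 0], "rot": [0, 0, 0], "fingers": 1}, {"travel": [2.0, 1.8, 0], "rot": [0, 0, 0], "fingers": 1}]}}

```text
clock: 14.38
eef_pos: [0.5275, 0.113, 0.1139]
eef_rot: [-180.0, 0.0, 103.5]
force: [-1.7, -8.1, 3.0]
finger_gap: 0.003
```

```bash
python3 - <<'E'
from arc import *; from look import *
p,R,s=pose(); v=p[:2]-A; print("tool polar",np.hypot(*v),np.degrees(np.arctan2(v[1],v[0])))
for f in (141,137,133,129): go(pt(f,.072,.025,.1145))
for n,r in(("scene",(170,290,235,395)),):
    c=capture(n); cv2.imwrite(f"pics/{n}10.png",cv2.resize(c["image"][r[0]:r[1],r[2]:r[3]],None,fx=5,fy=5,interpolation=cv2.INTER_CUBIC)[:,:,::-1])
E
```

```text
tool polar 0.07443557479596967 151.50078550212322
clock 14.3833 pos [0.5275 0.113  0.1139] rot [-1.7996e+02  5.0000e-02  1.0345e+02] gap 0.003 F [-1.7 -8.1  3. ]
travel mm [-7.9 -8.3 -0.5] norm 11.5
clock 14.3833 pos [0.5275 0.113  0.1139] rot [-1.7996e+02  5.0000e-02  1.0345e+02] gap 0.003 F [-1.7 -8.1  3. ]
travel mm [-3.6 -5.3 -0.5] norm 6.4
clock 14.3833 pos [0.5275 0.113  0.1139] rot [-1.7996e+02  5.0000e-02  1.0345e+02] gap 0.003 F [-1.7 -8.1  3. ]
travel mm [ 0.5 -1.9 -0.6] norm 2.0
clock 14.3833 pos [0.5275 0.113  0.1139] rot [-1.7996e+02  5.0000e-02  1.0345e+02] gap 0.003 F [-1.7 -8.1  3. ]
travel mm [ 4.4  1.8 -0.6] norm 4.8
```

View pics/scene10.png

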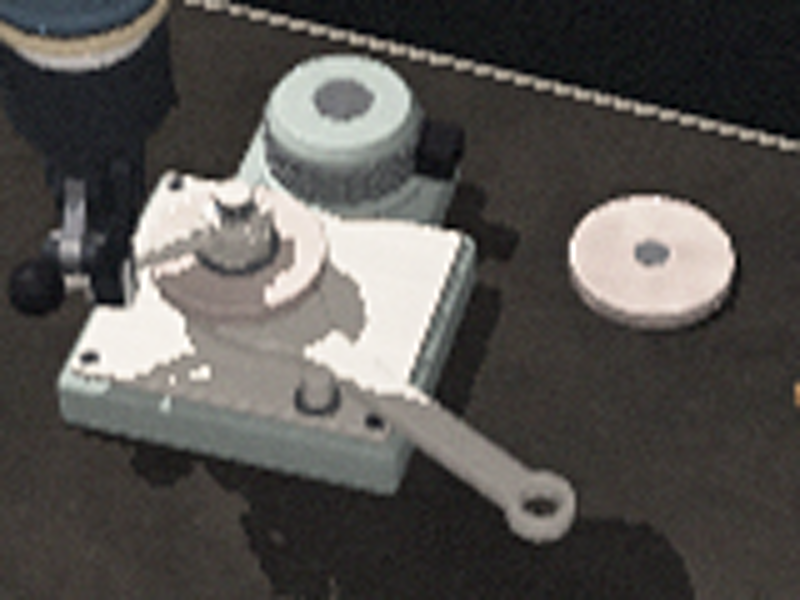

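Call:
{"op": "step_arm", "data": {"commands": [{"travel": [4.0, 2.2, 0], "rot": [0, 0, 0], "fingers": 1}, {"travel": [3.6, 3.9, 0], "rot": [0, 0, 0], "fingers": 1}, {"travel": [3.3, 4.2, 0], "rot": [0, 0, 0], "fingers": 1}, {"travel": [3.0, 4.4, 0], "rot": [0, 0, 0], "fingers": 1}, {"travel": [2.7, 4.5, 0], "rot": [0, 0, 0], "fingers": 1}]}}

```text
clock: 14.85
eef_pos: [0.5422, 0.1338, 0.1141]
eef_rot: [-179.9, 0.0, 103.5]
force: [-3.2, -7.0, 7.1]
finger_gap: 0.002
```

Call:
{"op": "step_arm", "data": {"commands": [{"travel": [2.4, 4.8, 0], "rot": [0, 0, 0], "fingers": 1}, {"travel": [2.1, 4.9, 0], "rot": [0, 0, 0], "fingers": 1}, {"travel": [1.7, 5, 0], "rot": [0, 0, 0], "fingers": 1}, {"travel": [1.3, 5.2, 0], "rot": [0, 0, 0], "fingers": 1}, {"travel": [1, 5.2, 0], "rot": [0, 0, 0], "fingers": 1}]}}

```text
clock: 15.27
eef_pos: [0.5639, 0.1481, 0.1137]
eef_rot: [-179.8, -0.0, 103.4]
force: [-7.0, -4.8, 4.8]
finger_gap: -0.001
```

```bash
python3 - <<'E'
from arc import *; from look import *
p,R,s=pose(); v=p[:2]-A; print("tool polar",np.hypot(*v),np.degrees(np.arctan2(v[1],v[0])))
for f in (97,93,89): go(pt(f,.072,.025,.1145))
for n,r in(("scene",(170,290,235,395)),):
    c=capture(n); cv2.imwrite(f"pics/{n}11.png",cv2.resize(c["image"][r[0]:r[1],r[2]:r[3]],None,fx=5,fy=5,interpolation=cv2.INTER_CUBIC)[:,:,::-1])
E
```

```text
tool polar 0.07636801162670058 112.35720817078692
clock 15.2667 pos [0.5639 0.1481 0.1137] rot [-179.82   -0.    103.45] gap -0.001 F [-7.  -4.8  4.8]
travel mm [-1.1 -4.9 -0.8] norm 5.1
clock 15.2667 pos [0.5639 0.1481 0.1137] rot [-179.82   -0.    103.45] gap -0.001 F [-7.  -4.8  4.8]
travel mm [-0.1  0.3 -0.8] norm 0.9
clock 15.2667 pos [0.5639 0.1481 0.1137] rot [-179.82   -0.    103.45] gap -0.001 F [-7.  -4.8  4.8]
travel mm [ 0.5  5.6 -0.8] norm 5.7
```

View pics/scene11.png

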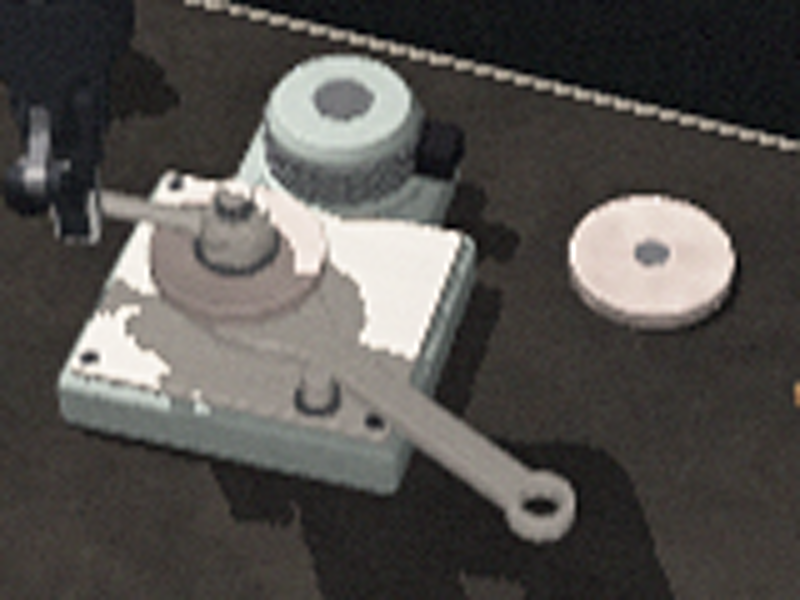

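Call:
{"op": "step_arm", "data": {"commands": [{"travel": [0.6, 5.3, 0], "rot": [0, 0, 0], "fingers": 1}, {"travel": [0.3, 5.3, 0], "rot": [0, 0, 0], "fingers": 1}, {"travel": [-0.1, 5.3, 0], "rot": [0, 0, 0], "fingers": 1}, {"travel": [-0.5, 5.3, 0], "rot": [0, 0, 0], "fingers": 1}, {"travel": [-0.9, 5.3, 0], "rot": [0, 0, 0], "fingers": 1}]}}

```text
clock: 15.73
eef_pos: [0.5893, 0.1538, 0.1133]
eef_rot: [-179.7, -0.0, 103.4]
force: [-8.0, -4.3, 3.6]
finger_gap: -0.004
```

Call:
{"op": "step_arm", "data": {"commands": [{"travel": [-1.2, 5.1, 0], "rot": [0, 0, 0], "fingers": 1}, {"travel": [-1.6, 5.1, 0], "rot": [0, 0, 0], "fingers": 1}, {"travel": [-1.9, 5, 0], "rot": [0, 0, 0], "fingers": 1}, {"travel": [-2.3, 4.8, 0], "rot": [0, 0, 0], "fingers": 1}, {"travel": [-2.6, 4.6, 0], "rot": [0, 0, 0], "fingers": 1}]}}

```text
clock: 16.15
eef_pos: [0.6153, 0.1505, 0.1131]
eef_rot: [-179.7, -0.1, 103.5]
force: [-8.1, 0.1, 1.2]
finger_gap: -0.001
```

```bash
python3 - <<'E'
from arc import *; from look import *
p,R,s=pose(); v=p[:2]-A; print("tool polar",np.hypot(*v),np.degrees(np.arctan2(v[1],v[0])))
for f in (57,53): go(pt(f,.072,.025,.1145))
wcap("w12")
for n,r in(("scene",(170,290,235,395)),):
    c=capture(n); cv2.imwrite(f"pics/{n}12.png",cv2.resize(c["image"][r[0]:r[1],r[2]:r[3]],None,fx=5,fy=5,interpolation=cv2.INTER_CUBIC)[:,:,::-1])
E
```

```text
tool polar 0.07632201020126907 72.9176691476084
clock 16.15 pos [0.6153 0.1505 0.1131] rot [-1.7973e+02 -6.0000e-02  1.0345e+02] gap -0.001 F [-8.1  0.1  1.2]
travel mm [ 2.  -3.8 -1.4] norm 4.5
clock 16.15 pos [0.6153 0.1505 0.1131] rot [-1.7973e+02 -6.0000e-02  1.0345e+02] gap -0.001 F [-8.1  0.1  1.2]
travel mm [-0.6  0.8 -1.4] norm 1.8
```

View pics/scene12.png

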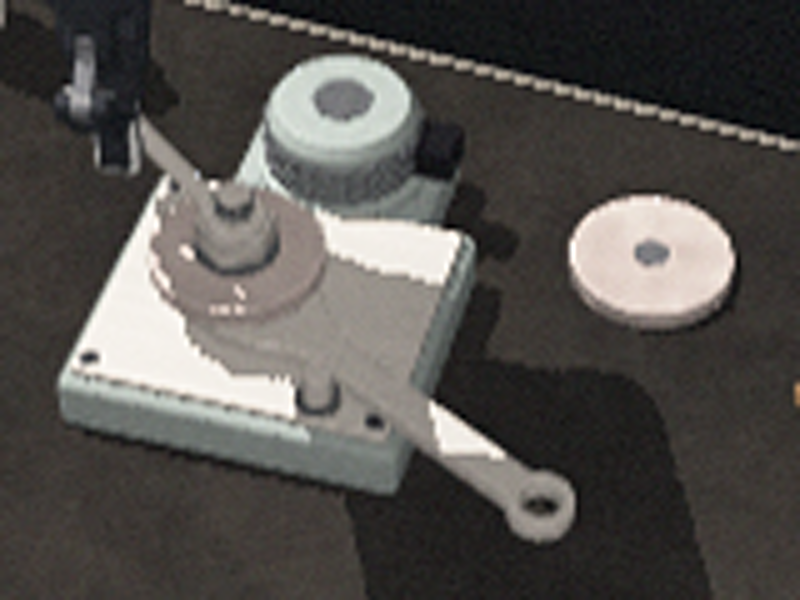

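View pics/w12.png

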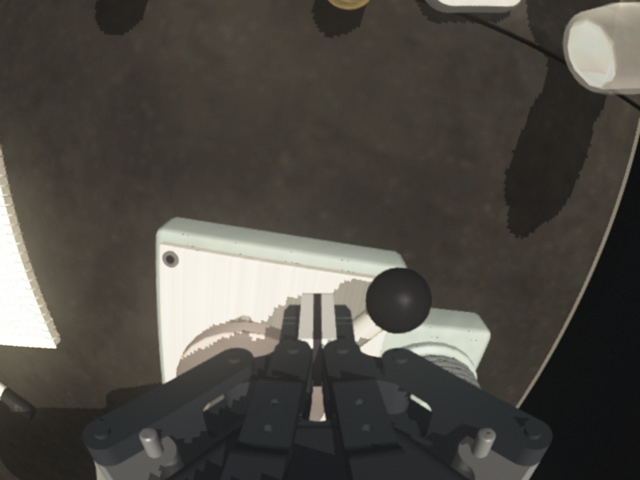

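```bash
python3 - <<'E'
from arc import *
w=dict(np.load("w12.npz")); k=wplane(w,[(399,299)],.1)[0]; v=k[:2]-A; print(k,np.hypot(*v),np.degrees(np.arctan2(v[1],v[0])))
# handle direction from scene
from h import *
c=load("scene7.npz")
uv=[(235+542/5,170+505/5)]; r=plane(c,uv,.052)[0]; d=r[:2]-A; print("ring",r,np.hypot(*d),np.degrees(np.arctan2(d[1],d[0])))
E
```

```text
[0.6452012  0.16913939 0.1       ] 0.10551395293679267 60.28537143647405
ring [ 0.50666806 -0.11341707  0.052     ] 0.2094881301533109 -114.30737308404628
```

Call:
{"op": "step_arm", "data": {"commands": [{"travel": [-2.9, 4.5, 0], "rot": [0, 0, 0], "fingers": 1}, {"travel": [-3.1, 4.3, 0], "rot": [0, 0, 0], "fingers": 1}, {"travel": [0, 0, 0], "rot": [0, 0, 0], "fingers": 1}, {"travel": [5, -12, 0], "rot": [0, 0, 0], "fingers": 1}, {"travel": [5, -20, -25], "rot": [0, 0, 0], "fingers": 1}]}}

```text
clock: 16.67
eef_pos: [0.5916, 0.1487, 0.1347]
eef_rot: [-179.6, -0.1, 103.4]
force: [-0.1, 0.0, -0.4]
finger_gap: 0.0
```

Call:
{"op": "step_arm", "data": {"commands": [{"travel": [-10, -5, -38], "rot": [0, 0, 0], "fingers": 1}, {"travel": [-20, -10, -30], "rot": [0, 0, 0], "fingers": 0.5}, {"travel": [-36, -18, 0], "rot": [0, 0, 0], "fingers": 0}, {"travel": [-36, -18, 0], "rot": [0, 0, 0], "fingers": 0}, {"travel": [-36, -18, 0], "rot": [0, 0, 0], "fingers": 0}]}}

```text
clock: 17.08
eef_pos: [0.5578, -0.0025, 0.2074]
eef_rot: [179.9, -0.0, 103.5]
force: [0.6, 0.1, -0.3]
finger_gap: 0.564
```

Call:
{"op": "step_arm", "data": {"commands": [{"travel": [-36, -18, 0], "rot": [0, 0, 6], "fingers": 0}, {"travel": [-10, 0, 0], "rot": [0, 0, 7], "fingers": 0}, {"travel": [0, 0, 0], "rot": [0, 0, 7], "fingers": 0}, {"travel": [0, 0, 0], "rot": [0, 0, 7], "fingers": 0}, {"travel": [0, 0, 0], "rot": [0, 0, 7], "fingers": 0}]}}

```text
clock: 17.5
eef_pos: [0.5505, -0.0508, 0.2068]
eef_rot: [-180.0, -0.0, 69.1]
force: [-0.1, 0.2, 0.6]
finger_gap: 0.995
```

```bash
python3 - <<'E'
from arc import *; from look import *
from h import plane,load
go([.52,-.07,.2],65.7)
wcap("w13")
c=load("scene7.npz"); r=plane(c,[(235+637.5/5,170+321/5)],.052)[0]; print(r,np.hypot(*(r[:2]-A)))
E
```

```text
clock 17.5 pos [ 0.5505 -0.0508  0.2068] rot [-1.7998e+02 -3.0000e-02  6.9050e+01] gap 0.995 F [-0.1  0.2  0.6]
travel mm [-28.8 -21.6   6.8] norm 36.7
rotvec [-0.02 -0.03  3.35]
[ 0.63541922 -0.12275866  0.052     ] 0.20472277338858966
```

View pics/w13.png

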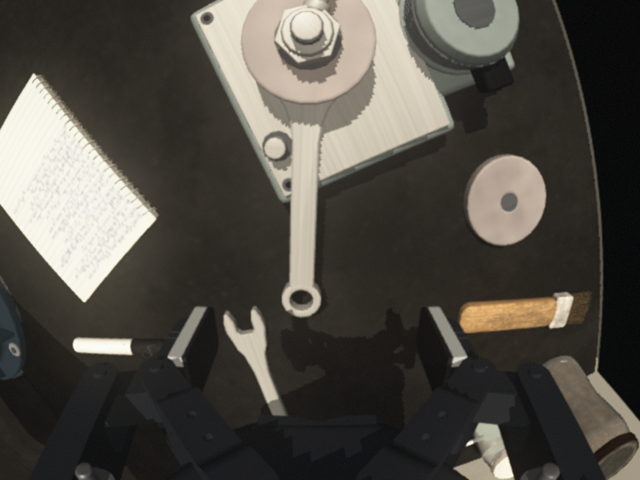

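```bash
python3 - <<'E'
from arc import *
w=dict(np.load("w13.npz"))
r=wplane(w,[(301,299)],.052)[0]; t=wplane(w,[(308,26)],.117)[0]; lap=wplane(w,[(309,38)],.079)[0]; h=wplane(w,[(307.5,130),(303,250)],.052)
lv=wplane(w,[(318,3)],.095)[0]
print("ring",r,np.hypot(*(r[:2]-A)),"top",t,"lap",lap,np.hypot(*(r-lap)[:2]))
d=h[0]-h[1]; print("handle yaw",np.degrees(np.arctan2(d[1],d[0])))
d=A-r[:2];print(np.degrees(np.arctan2(d[1],d[0])))
print("small tips",wplane(w,[(227,312),(262,308),(278,405)],.01).round(3))
u=d/np.linalg.norm(d); g=r[:2]+.034*u; print("grip pt x-170",g, "x-160",r[:2]+.044*u)
go(np.r_[r[:2]+.040*u,.15],66)
E
```

```text
ring [ 0.51355042 -0.10825887  0.052     ] 0.20199681670529354 top [0.59325654 0.0760887  0.117     ] lap [0.59320533 0.07669134 0.079     ] 0.20137399003405265
handle yaw 66.50394426043665
66.86955051423028
small tips [[ 0.427 -0.118  0.01 ]
 [ 0.463 -0.125  0.01 ]
 [ 0.423 -0.254  0.01 ]]
grip pt x-170 [ 0.5269065  -0.07699203] x-160 [ 0.53083476 -0.0677959 ]
clock 17.55 pos [ 0.5505 -0.0506  0.2068] rot [-1.7998e+02 -3.0000e-02  6.8560e+01] gap 0.998 F [ 0.8 -0.   0.1]
travel mm [-27.2 -12.1  56.8] norm 64.1
rotvec [-0.02 -0.03  2.56]
```

Call:
{"op": "step_arm", "data": {"commands": [{"travel": [-27.2, -12.1, 20], "rot": [0, 0, 1.9], "fingers": 0}, {"travel": [0, 0, 38], "rot": [0, 0, 0], "fingers": 0}, {"travel": [0, 0, 38], "rot": [0, 0, 0], "fingers": 0.2}, {"travel": [0, 0, 0], "rot": [0, 0, 0], "fingers": 0.3}, {"travel": [0, 0, 0], "rot": [0, 0, 0], "fingers": 0.4}]}}

```text
clock: 17.97
eef_pos: [0.5291, -0.0716, 0.1103]
eef_rot: [-179.8, 0.0, 67.7]
force: [0.2, 0.6, 0.8]
finger_gap: 0.611
```

```bash
python3 - <<'E'
from arc import *
go([.5293,-.0715,.068],66.7); wcap("w14")
E
```

```text
clock 17.9667 pos [ 0.5291 -0.0716  0.1103] rot [-1.7981e+02  2.0000e-02  6.7660e+01] gap 0.611 F [0.2 0.6 0.8]
travel mm [ 0.2  0.3 42.3] norm 42.3
rotvec [-0.19  0.02  0.96]
```

View pics/w14.png

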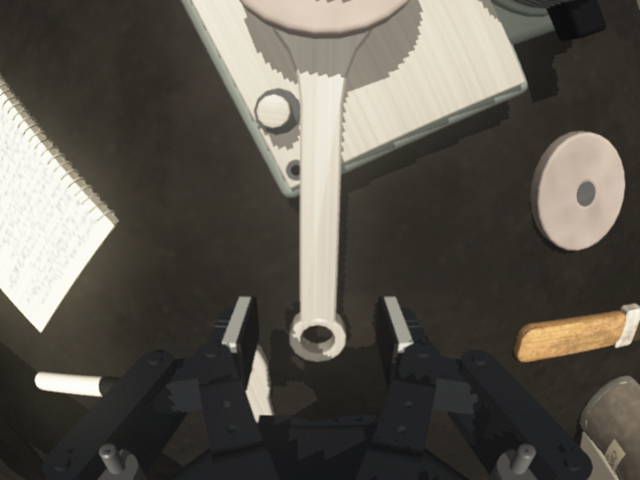

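Call:
{"op": "step_arm", "data": {"commands": [{"travel": [0, 0, 25], "rot": [0, 0, 0.9], "fingers": 0.4}, {"travel": [0, 0, 16], "rot": [0, 0, 0], "fingers": 0.4}, {"travel": [0, 0, 0], "rot": [0, 0, 0], "fingers": 0.6}, {"travel": [0, 0, 0], "rot": [0, 0, 0], "fingers": 0.8}, {"travel": [0, 0, 0], "rot": [0, 0, 0], "fingers": 1}], "newtons": 90}}

```text
clock: 18.43
eef_pos: [0.5309, -0.0721, 0.0722]
eef_rot: [179.8, -0.0, 66.7]
force: [-3.6, 0.4, 10.6]
finger_gap: 0.188
```

Call:
{"op": "step_arm", "data": {"commands": [{"travel": [0, 0, 0], "rot": [0, 0, 0], "fingers": 1}, {"travel": [0, 0, 0], "rot": [0, 0, 0], "fingers": 1}, {"travel": [0, 0, 0], "rot": [0, 0, 0], "fingers": 1}, {"travel": [0, 0, 0], "rot": [0, 0, 0], "fingers": 1}, {"travel": [0, 0, 0], "rot": [0, 0, 0], "fingers": 1}]}}

```text
clock: 18.85
eef_pos: [0.5308, -0.0721, 0.0722]
eef_rot: [179.8, -0.0, 66.7]
force: [-1.7, 0.8, 4.8]
finger_gap: 0.165
```

Call:
{"op": "step_arm", "data": {"commands": [{"travel": [0, 0, -3], "rot": [0, 0, 0], "fingers": 1}, {"travel": [0.1, 4.3, 0], "rot": [0, 0, -1.5], "fingers": 1}, {"travel": [0.2, 5.7, 0], "rot": [0, 0, -2], "fingers": 1}, {"travel": [0.2, 5.7, 0], "rot": [0, 0, -2], "fingers": 1}, {"travel": [0.2, 5.7, 0], "rot": [0, 0, -2], "fingers": 1}]}}

```text
clock: 19.27
eef_pos: [0.5506, -0.0789, 0.0742]
eef_rot: [179.9, -0.0, 74.3]
force: [0.4, 0.8, -1.3]
finger_gap: 0.163
```

Call:
{"op": "step_arm", "data": {"commands": [{"travel": [0.2, 7.1, 0], "rot": [0, 0, -2.5], "fingers": 1}, {"travel": [0.2, 7.1, 0], "rot": [0, 0, -2.5], "fingers": 1}, {"travel": [0.2, 7.1, 0], "rot": [0, 0, -2.5], "fingers": 1}, {"travel": [0.2, 7.1, 0], "rot": [0, 0, -2.5], "fingers": 1}, {"travel": [0.2, 7.1, 0], "rot": [0, 0, -2.5], "fingers": 1}]}}

```text
clock: 19.68
eef_pos: [0.5855, -0.0844, 0.0742]
eef_rot: [180.0, -0.0, 86.8]
force: [-1.3, 2.0, -2.2]
finger_gap: 0.166
```

```bash
python3 - <<'E'
from arc import *; from look import *
p,R,s=pose(); v=p[:2]-A; print("tool polar",np.hypot(*v),np.degrees(np.arctan2(v[1],v[0]))+180)
go(p); wcap("w15")
c=capture("scene"); r=(170,290,235,395); cv2.imwrite(f"pics/scene15.png",cv2.resize(c["image"][r[0]:r[1],r[2]:r[3]],None,fx=5,fy=5,interpolation=cv2.INTER_CUBIC)[:,:,::-1])
E
```

```text
tool polar 0.16210222391139584 87.39116887103106
clock 19.6833 pos [ 0.5855 -0.0844  0.0742] rot [ 1.7995e+02 -1.0000e-02  8.6790e+01] gap 0.166 F [-1.3  2.  -2.2]
travel mm [0. 0. 0.] norm 0.0
```

View pics/scene15.png

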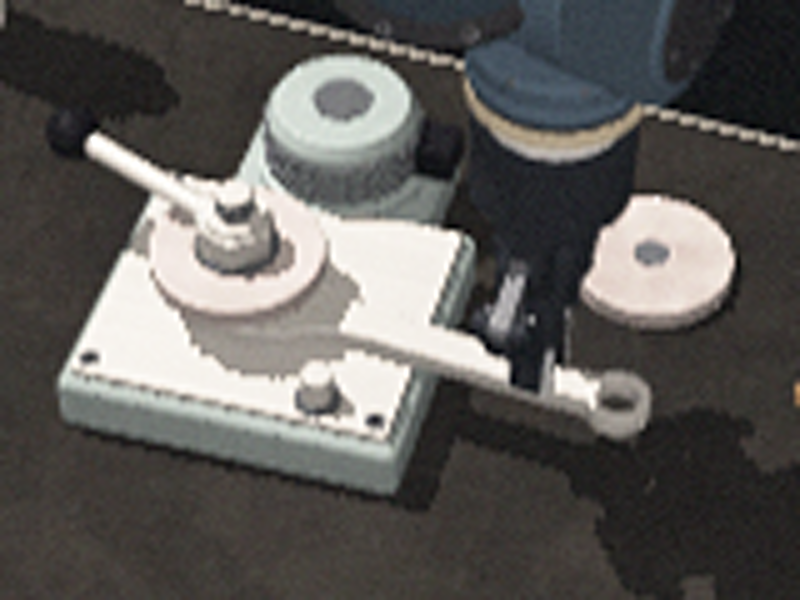

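View pics/w15.png

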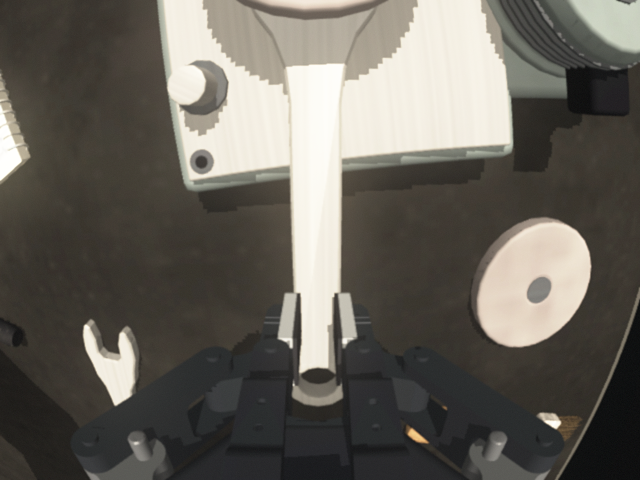

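Call:
{"op": "step_arm", "data": {"commands": [{"travel": [0.2, 7.1, 0], "rot": [0, 0, -2.5], "fingers": 1}, {"travel": [0.2, 7.1, 0], "rot": [0, 0, -2.5], "fingers": 1}, {"travel": [0.2, 7.1, 0], "rot": [0, 0, -2.5], "fingers": 1}, {"travel": [0.2, 7.1, 0], "rot": [0, 0, -2.5], "fingers": 1}, {"travel": [0, 0, 0], "rot": [0, 0, 0], "fingers": 1}]}}

```text
clock: 20.2
eef_pos: [0.614, -0.0834, 0.0737]
eef_rot: [179.9, 0.0, 96.7]
force: [-0.2, -0.0, -1.0]
finger_gap: 0.167
```

```bash
python3 - <<'E'
from arc import *; from look import *; from h import plane
p,R,s=pose(); v=p[:2]-A; print("tool polar",np.hypot(*v),np.degrees(np.arctan2(v[1],v[0]))+180); go(p)
c=capture("scene"); r=(160,290,235,395); cv2.imwrite(f"pics/scene16.png",cv2.resize(c["image"][r[0]:r[1],r[2]:r[3]],None,fx=5,fy=5,interpolation=cv2.INTER_CUBIC)[:,:,::-1])
im=c["image"][160:290,235:395].astype(int); m=(im.max(2)<45).astype(np.uint8)
n,l,st,ce=cv2.connectedComponentsWithStats(m)
for i in range(1,n):
    if 40<st[i,4]<200 and ce[i][0]<60: print(st[i],ce[i]); k=plane(c,ce[i]+[235,160],.1)[0]; d=k[:2]-A; print(k,np.hypot(*d),np.degrees(np.arctan2(d[1],d[0])))
E
```

```text
tool polar 0.16225076172108893 97.45679034565232
clock 20.2 pos [ 0.614  -0.0834  0.0737] rot [1.7993e+02 2.0000e-02 9.6700e+01] gap 0.167 F [-0.2 -0.  -1. ]
travel mm [0. 0. 0.] norm 0.0
[ 5 35 11 11 74] [ 9.72972973 40.43243243]
[0.599705   0.18155459 0.1       ] 0.10427687341963295 86.2582806136225
[17 96 38  9 45] [ 35.95555556 100.26666667]
[0.44269311 0.04037774 0.1       ] 0.15472612394414428 -166.11803930183203
```

View pics/scene16.png

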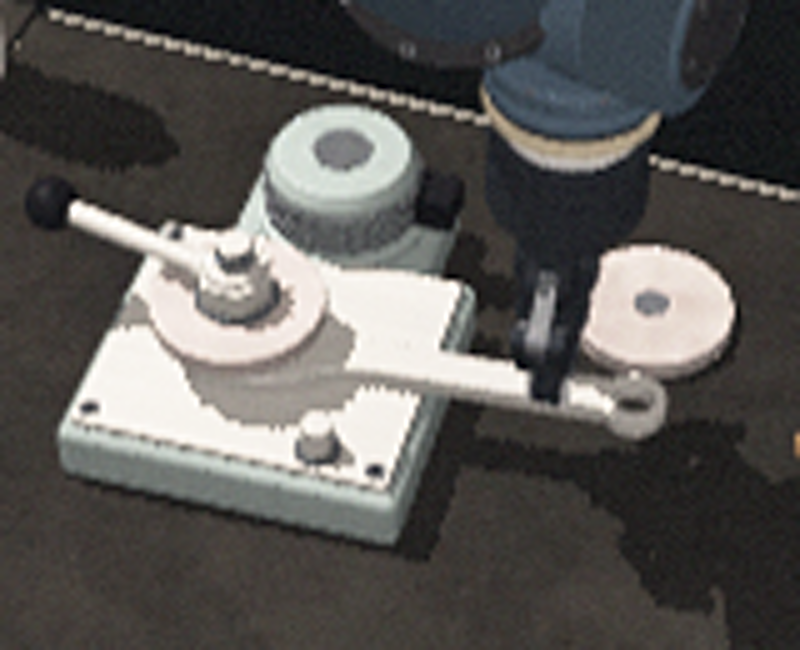

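Call:
{"op": "step_arm", "data": {"commands": [{"travel": [0, 0, -2], "rot": [0, 0, 0], "fingers": 1}, {"travel": [-5, 0, 0], "rot": [0, 0, 0], "fingers": 1}, {"travel": [-8, 0, 0], "rot": [0, 0, 0], "fingers": 1}, {"travel": [-8, 0, 0], "rot": [0, 0, 0], "fingers": 1}, {"travel": [-8, 0, 0], "rot": [0, 0, 0], "fingers": 1}]}}

```text
clock: 20.67
eef_pos: [0.6166, -0.1136, 0.075]
eef_rot: [180.0, 0.0, 96.6]
force: [0.1, 0.5, -1.9]
finger_gap: 0.167
```

Call:
{"op": "step_arm", "data": {"commands": [{"travel": [-8, 0, 0], "rot": [0, 0, 0], "fingers": 1}, {"travel": [-10, 0, 0], "rot": [0, 0, 0], "fingers": 1}, {"travel": [-12, 0, 0], "rot": [0, 0, 0], "fingers": 1}, {"travel": [-14, 0, 0], "rot": [0, 0, 0], "fingers": 1}, {"travel": [-15, 0, 0], "rot": [0, 0, 0], "fingers": 1}]}}

```text
clock: 21.08
eef_pos: [0.6235, -0.1724, 0.0749]
eef_rot: [-180.0, 0.0, 96.6]
force: [-0.3, 0.4, -2.0]
finger_gap: 0.168
```

```bash
python3 - <<'E'
from arc import *; from look import *
go([.605,-.310,.10],97.7); wcap("w17")
c=heights((.59,.66,-.25,.05)); r=(160,290,235,395); cv2.imwrite(f"pics/scene17.png",cv2.resize(c["image"][r[0]:r[1],r[2]:r[3]],None,fx=5,fy=5,interpolation=cv2.INTER_CUBIC)[:,:,::-1])
E
```

```text
clock 21.0833 pos [ 0.6235 -0.1724  0.0749] rot [-180.      0.     96.65] gap 0.168 F [-0.3  0.4 -2. ]
travel mm [-134.5  -34.3  -25.1] norm 141.1
rotvec [-0.    0.   -1.05]
-0.25 39 [ 0.6217 -0.2264  0.0536]
-0.22 104 [ 0.6217 -0.2056  0.0538]
-0.19 49 [ 0.6136 -0.1749  0.055 ]
-0.16 102 [ 0.6138 -0.1449  0.0536]
-0.13 104 [ 0.6107 -0.115   0.0531]
-0.1 108 [ 0.6059 -0.0847  0.0531]
-0.07 137 [ 0.6063 -0.0548  0.0529]
-0.04 142 [ 0.6203 -0.0217  0.0497]
-0.01 206 [0.6197 0.005  0.0409]
0.02 256 [0.6184 0.036  0.0407]
```

View pics/scene17.png

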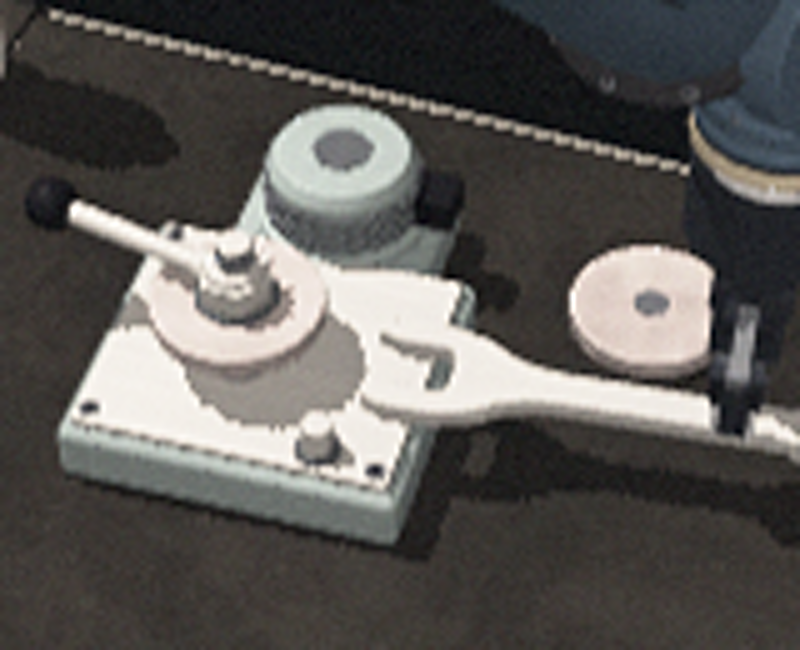

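Call:
{"op": "step_arm", "data": {"commands": [{"travel": [-20, 0, -8], "rot": [0, 0, 0], "fingers": 1}, {"travel": [-30, -6, -4], "rot": [0, 0, 0], "fingers": 1}, {"travel": [-34, -12, 0], "rot": [0, 0, 0], "fingers": 1}, {"travel": [-34, -12, 0], "rot": [0, 0, 0], "fingers": 1}, {"travel": [-16, -4, 0], "rot": [0, 0, -1], "fingers": 1}]}}

```text
clock: 21.6
eef_pos: [0.6039, -0.3119, 0.0869]
eef_rot: [-180.0, 0.1, 97.5]
force: [-0.0, 0.3, -2.8]
finger_gap: 0.166
```

Call:
{"op": "step_arm", "data": {"commands": [{"travel": [0, 0, 20], "rot": [0, 0, 0], "fingers": 1}, {"travel": [0, 0, 15], "rot": [0, 0, 0], "fingers": 1}, {"travel": [0, 0, 8], "rot": [0, 0, 0], "fingers": 1}, {"travel": [0, 0, 3], "rot": [0, 0, 0], "fingers": 1}, {"travel": [0, 0, 0], "rot": [0, 0, 0], "fingers": 1}]}}

```text
clock: 22.02
eef_pos: [0.605, -0.307, 0.0399]
eef_rot: [-179.9, -0.1, 97.7]
force: [-0.7, 0.1, -1.3]
finger_gap: 0.163
```

```bash
python3 - <<'E'
from arc import *; from look import *
go([.605,-.310,.035],97.7)
c=capture("scene"); P,z=depthpts(c); hsv=cv2.cvtColor(c["image"],cv2.COLOR_RGB2HSV)
m=(hsv[...,2]>110)&(hsv[...,1]<50)&(z>0)&(P[...,0]>.55)&(P[...,0]<.64)&(P[...,1]<-.12)&(P[...,1]>-.40); q=P[m]
for a in np.arange(-.40,-.12,.03):
    s=q[(q[:,1]>a)&(q[:,1]<a+.03)]
    if len(s)>5: print(a.round(2),len(s),np.median(s,0).round(4))
E
```

```text
clock 22.0167 pos [ 0.605  -0.307   0.0399] rot [-1.7991e+02 -7.0000e-02  9.7700e+01] gap 0.163 F [-0.7  0.1 -1.3]
travel mm [-3.  -0.4  4.9] norm 5.7
rotvec [-0.09 -0.07  0.  ]
-0.37 81 [ 0.6051 -0.3517  0.0196]
-0.34 105 [ 0.597  -0.3257  0.0219]
-0.31 112 [ 0.5921 -0.2925  0.0198]
-0.28 109 [ 0.5934 -0.2657  0.0173]
-0.25 108 [ 0.5894 -0.2349  0.0163]
-0.22 127 [ 0.585  -0.203   0.0145]
-0.19 209 [ 0.579  -0.1749  0.0142]
-0.16 155 [ 0.5937 -0.146   0.012 ]
-0.13 25 [ 0.5965 -0.1269  0.0109]
```

Call:
{"op": "step_arm", "data": {"commands": [{"travel": [0, 0, 2], "rot": [0, 0.7, 0], "fingers": 1}, {"travel": [0, 0, 2], "rot": [0, 0.7, 0], "fingers": 1}, {"travel": [0, 0, 2], "rot": [0, 0.4, 0], "fingers": 1}, {"travel": [0, 0, 1], "rot": [0, 0, 0], "fingers": 1}, {"travel": [0, 0, 0], "rot": [0, 0, 0], "fingers": 1}]}}

```text
clock: 22.48
eef_pos: [0.6051, -0.308, 0.0337]
eef_rot: [-180.0, -1.8, 97.6]
force: [-0.3, -0.8, -2.2]
finger_gap: 0.164
```

```bash
python3 - <<'E'
from arc import *; from look import *
go([.605,-.310,.035],97.7)
c=capture("scene"); P,z=depthpts(c); hsv=cv2.cvtColor(c["image"],cv2.COLOR_RGB2HSV)
m=(hsv[...,2]>110)&(hsv[...,1]<50)&(z>0)&(P[...,0]>.55)&(P[...,0]<.64)&(P[...,1]<-.12)&(P[...,1]>-.40); q=P[m]
for a in np.arange(-.40,-.12,.03):
    s=q[(q[:,1]>a)&(q[:,1]<a+.03)]
    if len(s)>5: print(a.round(2),len(s),np.median(s,0).round(4))
E
```

```text
clock 22.4833 pos [ 0.6051 -0.308   0.0337] rot [-179.99   -1.8    97.64] gap 0.164 F [-0.3 -0.8 -2.2]
travel mm [-1.9 -0.4 -1.4] norm 2.4
rotvec [-0.   -1.8  -0.06]
-0.37 80 [ 0.6028 -0.3511  0.0113]
-0.34 121 [ 0.5917 -0.3232  0.0229]
-0.31 101 [ 0.5934 -0.293   0.0136]
-0.28 112 [ 0.594  -0.2651  0.0129]
-0.25 104 [ 0.5898 -0.2352  0.0121]
-0.22 132 [ 0.5846 -0.2037  0.0126]
-0.19 208 [ 0.5798 -0.1746  0.0122]
-0.16 160 [ 0.567  -0.1456  0.0111]
-0.13 26 [ 0.5985 -0.127   0.0103]
```

Call:
{"op": "step_arm", "data": {"commands": [{"travel": [0, 0, 0.8], "rot": [0, 0, 0], "fingers": 1}, {"travel": [0, 0, 0.4], "rot": [0, 0, 0], "fingers": 1}, {"travel": [0, 0, 0], "rot": [0, 0, 0], "fingers": 1}, {"travel": [0, 0, 0], "rot": [0, 0, 0], "fingers": 1}, {"travel": [0, 0, 0], "rot": [0, 0, 0], "fingers": 0.8}]}}

```text
clock: 22.95
eef_pos: [0.6052, -0.3078, 0.0327]
eef_rot: [180.0, -1.8, 97.7]
force: [-0.2, 0.2, -2.0]
finger_gap: 0.198
```

Call:
{"op": "step_arm", "data": {"commands": [{"travel": [0, 0, 0], "rot": [0, 0, 0], "fingers": 0.6}, {"travel": [0, 0, 0], "rot": [0, 0, 0], "fingers": 0.5}, {"travel": [0, 0, 0], "rot": [0, 0, 0], "fingers": 0.3}, {"travel": [0, 0, 0], "rot": [0, 0, 0], "fingers": 0.3}, {"travel": [0, 0, 0], "rot": [0, 0, 0], "fingers": 0.3}]}}

```text
clock: 23.37
eef_pos: [0.6052, -0.3078, 0.0328]
eef_rot: [180.0, -1.8, 97.7]
force: [0.0, -0.4, -0.3]
finger_gap: 0.702
```

Call:
{"op": "step_arm", "data": {"commands": [{"travel": [0, 0, -10], "rot": [0, 0, 0], "fingers": 0.3}, {"travel": [0, 0, -25], "rot": [0, 0, 0], "fingers": 0.3}, {"travel": [0, 0, -38], "rot": [0, 0, 0], "fingers": 0.3}, {"travel": [0, 0, -38], "rot": [0, 0, 0], "fingers": 0.3}, {"travel": [0, 0, -38], "rot": [0, 0, 0], "fingers": 0.3}]}}

```text
clock: 23.78
eef_pos: [0.6056, -0.3124, 0.1841]
eef_rot: [180.0, -1.8, 97.6]
force: [0.6, 0.4, -0.5]
finger_gap: 0.701
```

```bash
python3 - <<'E'
from arc import *; from look import *
from h import plane
go([.605,-.310,.035],97.7)
c=capture("scene"); P,z=depthpts(c); hsv=cv2.cvtColor(c["image"],cv2.COLOR_RGB2HSV)
m=(hsv[...,2]>110)&(hsv[...,1]<50)&(z>0)&(P[...,0]>.55)&(P[...,0]<.64)&(P[...,1]<-.12)&(P[...,1]>-.40); q=P[m]
for a in np.arange(-.40,-.12,.03):
    s=q[(q[:,1]>a)&(q[:,1]<a+.03)]
    if len(s)>5: print(a.round(2),len(s),np.median(s,0).round(4))
cv2.imwrite("pics/fin.png",c["image"][:,:,::-1])
c0=np.load("scene0.npz")["image"]; d=cv2.absdiff(c0,c["image"]).max(2); cv2.imwrite("pics/diff.png",d)
im=c["image"][160:290,235:395].astype(int); mm=(im.max(2)<45).astype(np.uint8); n,l,st,ce=cv2.connectedComponentsWithStats(mm)
for i in range(1,n):
    if 50<st[i,4]<200 and ce[i][0]<60: k=plane(c,ce[i]+[235,160],.1)[0]; e=k[:2]-A; print(k,np.hypot(*e),np.degrees(np.arctan2(e[1],e[0])))
E
```

```text
clock 23.7833 pos [ 0.6056 -0.3124  0.1841] rot [179.99  -1.79  97.65] gap 0.701 F [ 0.6  0.4 -0.5]
travel mm [ -2.2  -0.3 149.1] norm 149.1
rotvec [ 0.01 -1.79 -0.05]
-0.4 10 [ 0.5942 -0.3782  0.4686]
-0.37 121 [ 0.606  -0.3515  0.0113]
-0.34 193 [ 0.599  -0.3257  0.0135]
-0.31 173 [ 0.5947 -0.2991  0.0132]
-0.28 123 [ 0.5962 -0.2646  0.0123]
-0.25 122 [ 0.59   -0.2355  0.012 ]
-0.22 131 [ 0.5841 -0.203   0.0121]
-0.19 208 [ 0.5795 -0.1744  0.012 ]
-0.16 159 [ 0.594  -0.1455  0.0113]
-0.13 26 [ 0.5971 -0.1266  0.0102]
[0.59983812 0.17755394 0.1       ] 0.1002942136917319 86.03324157804126
```

View pics/fin.png

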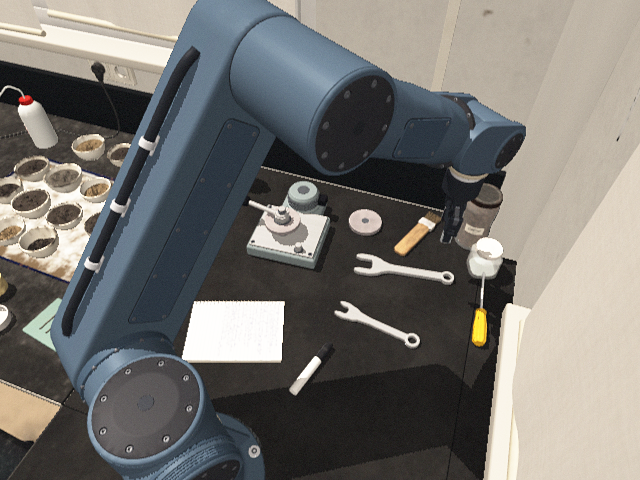

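View pics/diff.png

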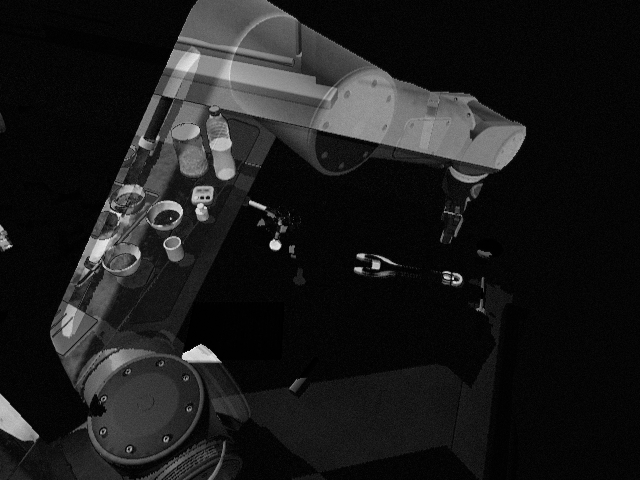

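```bash
python3 -c "
from rig import *
print(sense()['force']); print(hand_in())"
```

```text
[ 1.28391753 -1.44758399  6.23914279]
the job is handed in; nothing more can be done
None
```

The job is handed in at about 24 s on the clock: the locknut is loosened by roughly 101° (1.76 rad) and the large spanner is back on the bench, released.

**What I did**
- **Fitting:** I gripped the large spanner and slid it onto the spindle flats until the throat touched (13 N). I then backed off about 2 mm and set it on the plate. Its ring sat about 3 mm from where it should be for a full fit.
- **Loosening:** I pushed the lever clockwise with closed fingers. The spindle and spanner turned together until the handle met the stop post, and only the nut turned after that.
- **Removal:** I swung the handle back about 31°, drew the spanner off the spindle, laid it flat on the bench in the grip and let go.

**Last checks**
- **Nut:** the lever stood about 101° from its tight position, against the 86° needed. That figure comes from camera measurements of the knob and handle.
- **Spanner:** its top measured 10 to 13.5 mm above the bench along its length, for a 12 mm thickness. It lies flat, well clear of the stand.
- **Other things:** comparing pictures from before and after showed the small spanner, new lap, screwdriver and brush in place. The arm hid the timer, cup and weight in the last picture. It was not working near them.

**Disagreements**
- The two ring-distance measurements with the handle at the post differed: 209 mm from the scene camera and 202 mm from the wrist camera. I trusted the wrist value, because the scene camera also read about 3 mm longer at the first fit.
- The force reading just before hand-in was about 6 N upward, although the gripper was in free air with its TCP at about z 0.18 m. The reading before it was under 1 N, so I took it as the arm settling after its lift and did not follow it up.

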